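Paste and fit the missing heatsinks

ROBOT

A 6-joint arm with a two-finger parallel gripper is mounted at the origin on the work surface. World frame = base frame: x ahead of the robot, y to its left, z up, the work surface at z = 0. Lengths are in m, angles in rad, forces in N, time in s.
With the tool pointing down it reaches from about 0.25 to 0.775 m from the base axis. Payload 4 kg.
Tool frame: the origin (TCP) lies at the very end of the fingers, on their centre line; the grasp point (between the pads) lies 19 mm behind it (robot.pinch_z is the distance from the TCP to the grasp point, in m); z points along the fingers, y is the line along which they close (so a half turn about z gives the same grasp; the last joint's range is limited). The gripper opens to 94 mm and grips with 3 to 60 N. Pads are 16 mm wide; open, the fingers measure 119 mm over their backs; the gripper's body (75 mm by 177 mm) begins 78 mm behind the grasp point.
Start: joints at [1.134, 0.087, 1.371, -0, 1.684, -0.103], TCP at [0.18, 0.52, 0.166] pointing down, gripper open.
Joint ranges: [-3.1, 3.1], [-0.76, 2.03], [0.27, 2.55], [-1.08, 4.22], [0.17, 2.65], [-2.57, 2.57]. Speed limits (rad/s): [2.79, 2.79, 3.14, 3.14, 3.14, 3.14].

INTERFACE

Orientations are given as [roll, pitch, yaw] about the fixed x, y, z axes, in that order (R = Rz(yaw) Ry(pitch) Rx(roll)).
In Python, from bench import robot gives the robot as it stands.
- The arm moves only by the tool arm_command, never from a script. Its argument "targets" is one flat list of numbers, 7 for each row, row after row: the turn, a rotation vector about the tool's x, y, z in degrees, then the shift along the tool's x, y, z in mm, then the closure, from -1 (fully open) to 1 (shut). In form: [ax, ay, az, x, y, z, hand, ax, ay, az, x, y, z, hand, ...]. A call has 1 to 20 rows; each row is the pose to reach, as a shift and turn from the pose commanded when the call began, along the tool's axes at that moment; what a row does not reach only later rows make up. A row lasts 1/10 s, in which the tool goes at most 50 mm and 8.59 degrees, less where a joint would pass 70% of its speed; a pose out of reach is approached as far as the arm can. A call with a gripper value outside its range is refused whole. The fingers move at their own pace and stop on an object; the grip force is fixed at half the most. Time passes only in rows, so rows that repeat a pose let the fingers close. It gives the time, the measured TCP pose, the force, the opening and the grip force at its end, in the units of the state.
- robot.get_obs(): the state, without advancing time (a new reading comes with each control period).
- robot.snapshot(name): name is "scene" or "top" or "wrist"; returns a dict with "color" (420x560x3 uint8, red, green, blue), "range_z" (420x560 float32, m along the optical axis (not along the pixel's ray), 0 where there is no reading), "fx", "fy", "cx", "cy" (pixels), "dist_coeffs" ([k1, k2, p1, p2, k3] as OpenCV has them; the pictures are not rectified), "T" (4x4, takes a point from camera to world coordinates); the wrist camera has in their place "T_tool_cam" (4x4, takes a point from camera to tool coordinates, whose origin is the TCP and whose axes are the flange's). Camera axes: x right, y down, z forward; pixel columns grow to the right and rows downward; lengths in m; the calibration is good to about 2 mm. A picture is of the moment at which its call begins: read the wrist's pose just before it.
- robot.close_job(): hands the job in; it is judged then, once.
The state is a dict: "time": time; "joint_positions": joint angles; "qvel": joint speeds; "joint_torque": joint torques, N m; "tool_pos": TCP position; "ee_rot": TCP orientation; "wrist_force": force on the tool from outside, world axes, zero at the start; "wrist_torque": the same for the moment, N m; "width": finger opening in m; "finger_force": force on a finger pad.
Only numpy, scipy, OpenCV 4.12 (cv2) and the standard library are available. Lean on these libraries where they do the work, as an engineer would, in place of code of your own. Each camera call takes 0.05 s, during which the arm holds its last target. There are 200 camera calls.

TASK

Some of the power boards on the mat still have a bare chip, without a heatsink. Open the paste pot if its lid is on, dip the spatula's tip down to the paste on the pot's floor, then lightly dab the middle of each bare chip with it, going along the row from the robot's left to its right, and put the spatula back in its stand. Set one loose heatsink centred, flat and square on each of these chips, fins up and running along the board's length, and leave the pot closed with its lid; do not disturb the finished boards, the mug or the solder spool.

Things in the scene. Friction and masses are not known exactly. Their poses are not given: they have to be found in the camera images.
- bare1_top (a point): loose green board 120 x 64 mm (x along it) on 5 mm standoffs, face 7 mm above the table, with a BARE chip in its middle: metal lid 26 x 26 x 3 mm. Point: centre of the chip's top, 10 mm above the table; x along the board, z up. Screw terminals (10 mm high) and capacitors (18 mm high) at its ends, beyond 45 mm from the middle. Leftmost (+y) bare board; may be absent (None).
- bare2_top (a point): loose green board 120 x 64 mm (x along it) on 5 mm standoffs, face 7 mm above the table, with a BARE chip in its middle: metal lid 26 x 26 x 3 mm. Point: centre of the chip's top, 10 mm above the table; x along the board, z up. Screw terminals (10 mm high) and capacitors (18 mm high) at its ends, beyond 45 mm from the middle. Second bare board; may be absent (None).
- bare3_top (a point): loose green board 120 x 64 mm (x along it) on 5 mm standoffs, face 7 mm above the table, with a BARE chip in its middle: metal lid 26 x 26 x 3 mm. Point: centre of the chip's top, 10 mm above the table; x along the board, z up. Screw terminals (10 mm high) and capacitors (18 mm high) at its ends, beyond 45 mm from the middle. Rightmost bare board; may be absent (None).
- done1_top (a point): FINISHED board, like the bare ones but with a heatsink already fixed on its chip; leave alone. Point: centre of the heatsink's top, 30 mm above the table. Stands between the places of bare1 and bare2; may be absent (None).
- done2_top (a point): FINISHED board, like the bare ones but with a heatsink already fixed on its chip; leave alone. Point: centre of the heatsink's top, 30 mm above the table. Stands between the places of bare2 and bare3; may be absent (None).
- sink1_center (a point): loose aluminium heatsink, 40 mm (x, along its fins) x 36 mm (y) x 20 mm high, 38 to 60 g, fins up on the desk between robot and boards; firm on all sides. Point: its centre, 10 mm above the flat underside; z up. All three are alike; a spare may stay anywhere. On a chip, fingers have 25 mm free on every side, down to the board's face, 3 mm below its underside.
- sink2_center (a point): loose aluminium heatsink, 40 mm (x, along its fins) x 36 mm (y) x 20 mm high, 38 to 60 g, fins up on the desk between robot and boards; firm on all sides. Point: its centre, 10 mm above the flat underside; z up. All three are alike; a spare may stay anywhere. On a chip, fingers have 25 mm free on every side, down to the board's face, 3 mm below its underside.
- sink3_center (a point): loose aluminium heatsink, 40 mm (x, along its fins) x 36 mm (y) x 20 mm high, 38 to 60 g, fins up on the desk between robot and boards; firm on all sides. Point: its centre, 10 mm above the flat underside; z up. All three are alike; a spare may stay anywhere. On a chip, fingers have 25 mm free on every side, down to the board's face, 3 mm below its underside.
- pot_mouth (a point): loose round white pot of thermal paste, 50 mm outside and 42 mm inside diameter, 40 mm high, floor 4 mm thick, 200 g. The paste left is a film on the floor: the tip must come within 10 mm of the floor. Point: centre of the mouth, 40 mm above the table, 36 mm above the inner floor; z up.
- lid_on_center (a point): the pot's lid, if it SITS ON THE POT at the start, else absent (None). Black cap 56 mm across, 18 mm high, pinched by its side; below it a white plug (34 mm across, 6 mm high) drops into the pot's mouth; 30 g. Point: middle of the black cap, 15 mm above the plug's foot, 9 mm above the pot's mouth when seated; z up.
- lid_off_center (a point): the pot's lid, if it LIES ON THE DESK (on its plug) at the start, else None; exactly one of the two is there. Black cap 56 mm across, 18 mm high, pinched by its side; below it a white plug (34 mm across, 6 mm high) drops into the pot's mouth; 30 g. Point: middle of the black cap, 15 mm above the plug's foot, 9 mm above the pot's mouth when seated; z up.
- spatula_grip (a point): loose paste spatula, upright, tip down, in the stand; 126 mm long, 50 g. Point: middle of the black handle (18 mm in x, 14 mm in y, 70 mm high), 91 mm above the tip; z up the handle. Below the handle a round guard 32 mm across, its underside 52 mm above the tip, then a 12 mm round neck and a 10 x 3 mm blade.
- spatula_tip (a point): the tip of the spatula's blade (of the same loose spatula).
- stand_hole (a point): fixed grey stand, 75 x 75 x 62 mm, with an upright hole 20 mm across, 57 mm deep; the spatula's guard rests on its top, the blade hanging 52 mm down the hole. Point: centre of the hole's mouth, 62 mm above the table; z up.
- solder_spool: bystander: spool of solder 54 mm in diameter, 50 mm high, standing on the desk; origin under its centre. Leave alone.
- mug: bystander: white mug 80 mm in diameter, 90 mm high; origin under its centre. Leave alone.

How it is judged:
By the outcome, as a careful person would: the job done as asked, in the order asked, and still so for the second after the job is handed in, with the robot touching nothing.
Of bare1, bare2, bare3 only 2 to 3 are there at a start; the rules pass over those that are not, and their reading is None.
Of done1, done2 only 1 to 2 are there at a start; the rules pass over those that are not, and their reading is None.
Of lid_on, lid_off only 1 to 1 are there at a start; the rules pass over those that are not, and their reading is None.
At some moment in a run one of sink1, sink2, sink3 may be knocked a few centimetres aside while the robot is not near it.
It also fails if it takes over 210 s, if anything falls off the work surface, if the arm or the gripper's body presses on something with over 40 N, if the wrist force passes 120 N, or if a joint passes its speed limit or range.

## Working session

There is one attempt and no reset: what is moved stays moved. The work goes in short steps, Python scripts to look and compute and a tool call to move; the robot and the scene stay as the last step left them, time stands still between calls to the robot, and variables do not carry over. Pictures are saved under pics/ and viewed, at most 18 in all, crops included, and the job is handed in when it is done.

Besides the shell and the picture viewer there is one more tool, called by a JSON object that holds its "name" and its "arguments", one argument or row to a line. arm_command: Moves the arm, as the interface text tells. Its arguments: {"type":"object","properties":{"targets":{"type":"array"}},"required":["targets"]}

```bash
mkdir -p pics; ls
cat > h.py <<'E'
import numpy as np, cv2, json
from scipy.spatial.transform import Rotation as R
from bench import robot
def Ttool(o=None):
    o=o or robot.get_obs(); T=np.eye(4)
    T[:3,:3]=R.from_euler('xyz',o['ee_rot']).as_matrix(); T[:3,3]=o['tool_pos']; return T
def snap(name):
    o=robot.get_obs(); s=robot.snapshot(name)
    s['W']=np.array(s['T']) if 'T' in s else Ttool(o)@np.array(s['T_tool_cam'])
    s['K']=np.array([[s['fx'],0,s['cx']],[0,s['fy'],s['cy']],[0,0,1.]]); s['d']=np.array(s['dist_coeffs'],float)
    return s
def save(s,f,k=1.4): cv2.imwrite('pics/'+f,cv2.resize(s['color'][:,:,::-1],None,fx=k,fy=k))
def rays(s,uv):
    p=cv2.undistortPoints(np.array(uv,float).reshape(-1,1,2),s['K'],s['d']).reshape(-1,2)
    return s['W'][:3,3],np.c_[p,np.ones(len(p))]@s['W'][:3,:3].T
def plane(s,uv,z):
    c,r=rays(s,uv); return c+r*((z-c[2])/r[:,2])[:,None]
def cloud(s):
    v,u=np.mgrid[:420,:560]; c,r=rays(s,np.c_[u.ravel(),v.ravel()])
    P=c+r*s['range_z'].reshape(-1,1); P[s['range_z'].ravel()==0]=np.nan
    return P.reshape(420,560,3)
def proj(s,P):
    W=np.linalg.inv(s['W']); return cv2.projectPoints(np.array(P,float).reshape(-1,1,3),cv2.Rodrigues(W[:3,:3])[0],W[:3,3],s['K'],s['d'])[0].reshape(-1,2)
E
python3 - <<'E'
from h import *
for n in('top','scene','wrist'):
    s=snap(n); save(s,n+'0.png'); print(n,s['W'].round(3).tolist(),s['fx'],s['dist_coeffs'])
o=robot.get_obs(); print(o)
E
```

```text
pics
top [[0.011, -0.998, 0.066, 0.446], [-1.0, -0.011, -0.01, -0.007], [0.011, -0.066, -0.998, 1.214], [0.0, 0.0, 0.0, 1.0]] 479.2834675694607 [-0.16426584  0.          0.          0.          0.        ]
scene [[0.89, 0.377, -0.256, 0.819], [0.455, -0.753, 0.476, -0.551], [-0.013, -0.54, -0.842, 1.065], [0.0, 0.0, 0.0, 1.0]] 535.554640599321 [-0.10363008  0.          0.          0.          0.        ]
wrist [[0.329, 0.914, 0.235, 0.112], [0.944, -0.318, -0.084, 0.543], [-0.002, 0.25, -0.968, 0.384], [0.0, 0.0, 0.0, 1.0]] 369.7267653146704 [-0.00514476  0.          0.          0.          0.        ]
{'time': 0.15, 'joint_positions': array([ 1.13391038e+00,  8.77899285e-02,  1.37189646e+00, -7.06248595e-06,
        1.68359482e+00, -1.03089999e-01]), 'qvel': array([ 0.00107971, -0.00173883, -0.00385482, -0.00030074,  0.00018816,
       -0.00161269]), 'joint_torque': array([ 1.84394012e-03, -3.40641940e+01, -3.02793896e+01,  7.19837775e-02,
        3.05153662e-02, -1.15724656e-04]), 'tool_pos': array([0.17999303, 0.51920077, 0.16547594]), 'ee_rot': array([-3.13991234e+00, -1.66783022e-04,  2.80779578e+00]), 'wrist_force': array([-0.4114746 , -0.27902046, -0.94406405]), 'wrist_torque': array([-0.0273444 , -0.0340305 ,  0.07984575]), 'finger_force': 0.0, 'width': 0.09407902420245362}
```

View pics/top0.png

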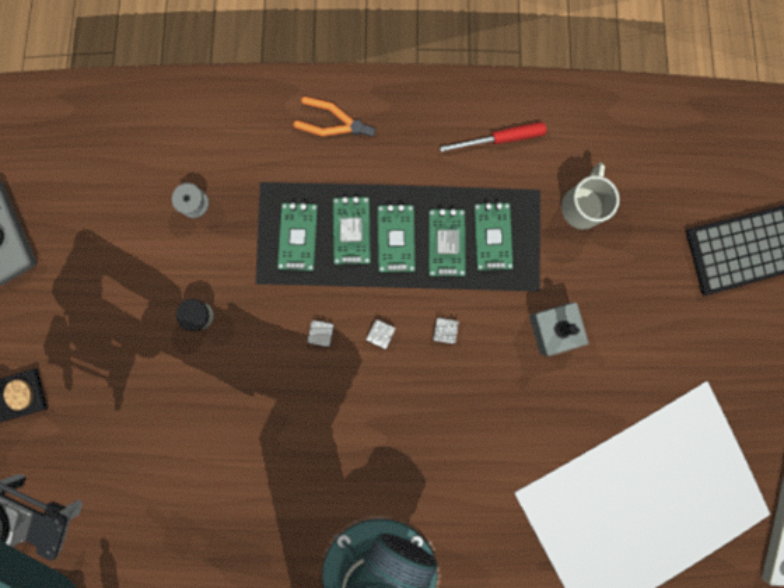

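View pics/scene0.png

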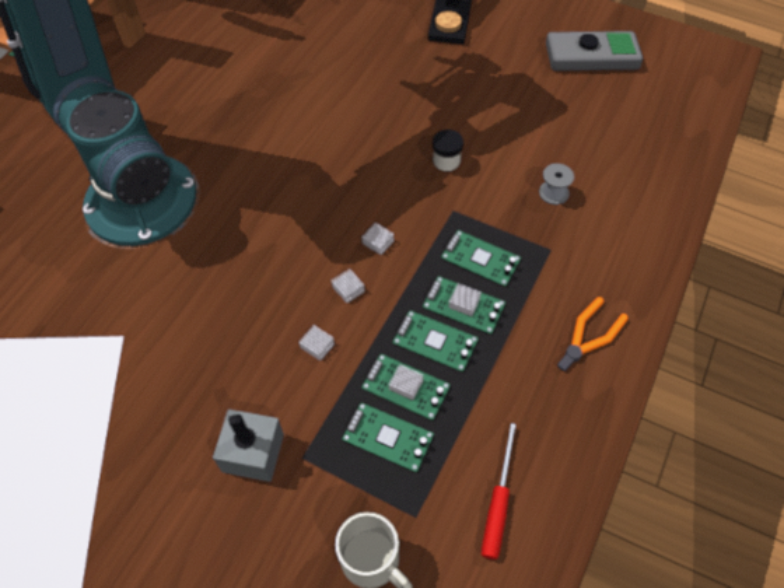

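The top view shows five boards. Bare chips are at scaled pixels (297,237), (397,238) and (494,237), and finished boards at (351,229) and (447,240). The lid is on the pot at (192,316), the loose sinks are at (320,333), (381,334) and (446,330), and the stand with the spatula is at (563,329). The scene view agrees.

```bash
cat >> h.py <<'E'
def tri(s1,p1,s2,p2):
    c1,r1=rays(s1,[p1]); c2,r2=rays(s2,[p2]); A=np.c_[r1[0],-r2[0]]
    t=np.linalg.lstsq(A,c2-c1,rcond=None)[0]; a=c1+t[0]*r1[0]; b=c2+t[1]*r2[0]
    return (a+b)/2, np.linalg.norm(a-b)
def rect(mask,minA=50):
    cs=cv2.findContours(mask.astype(np.uint8),cv2.RETR_EXTERNAL,cv2.CHAIN_APPROX_NONE)[0]
    return [c.reshape(-1,2) for c in cs if cv2.contourArea(c)>=minA]
E
python3 - <<'E'
from h import *
t=snap('top'); s=snap('scene')
pts={'chip1':((297,237),(481,257)),'chip2':((397,238),(436,340)),'chip3':((494,237),(388,436)),
'done1':((351,229),(465,298)),'done2':((447,240),(406,381)),'sinkA':((320,333),(378,238)),'sinkB':((381,334),(348,286)),'sinkC':((446,330),(317,342)),
'lid':((192,315),(448,143)),'spatTop':((572,330),(237,422)),'spool':((186,199),(558,173)),'mug':((597,200),(368,536))}
C=cloud(t); D=cloud(s)
for k,(a,b) in pts.items():
    a=np.array(a)/1.4; b=np.array(b)/1.4
    p,e=tri(t,a,s,b); i=a.round().astype(int); j=b.round().astype(int)
    print(k,p.round(3),'gap',round(e,4),'top depth',np.nanmedian(C[i[1]-1:i[1]+2,i[0]-1:i[0]+2].reshape(-1,3),0).round(3),'scene',np.nanmedian(D[j[1]-1:j[1]+2,j[0]-1:j[0]+2].reshape(-1,3),0).round(3))
# board angles by green mask
hsv=cv2.cvtColor(t['color'],cv2.COLOR_RGB2HSV)
m=cv2.inRange(hsv,(60,80,40),(90,255,255)); m=cv2.morphologyEx(m,cv2.MORPH_CLOSE,np.ones((7,7)))
for c in rect(m,300):
    P=plane(t,c,0.007)[:,:2].astype(np.float32); print('board',cv2.minAreaRect(P*1000))
E
```

```text
chip1 [0.613 0.158 0.003] gap 0.0033 top depth [0.612 0.156 0.009] scene [0.617 0.155 0.009]
chip2 [ 0.613 -0.024  0.006] gap 0.0039 top depth [ 0.611 -0.026  0.008] scene [ 0.614 -0.026  0.009]
chip3 [ 0.617 -0.201  0.004] gap 0.0042 top depth [ 0.616 -0.202  0.009] scene [ 0.619 -0.201  0.009]
done1 [0.626 0.058 0.023] gap 0.0034 top depth [0.624 0.057 0.017] scene [0.628 0.056 0.027]
done2 [ 0.607 -0.115  0.021] gap 0.0001 top depth [ 0.607 -0.115  0.023] scene [ 0.608 -0.118  0.029]
sinkA [0.438 0.112 0.008] gap 0.002 top depth [0.437 0.111 0.017] scene [0.443 0.106 0.018]
sinkB [0.438 0.002 0.006] gap 0.003 top depth [0.436 0.002 0.004] scene [ 0.445 -0.003  0.017]
sinkC [ 0.447 -0.114  0.011] gap 0.0027 top depth [ 0.445 -0.115  0.007] scene [ 0.449 -0.115  0.016]
lid [0.467 0.336 0.045] gap 0.0027 top depth [0.466 0.331 0.057] scene [0.471 0.327 0.056]
spatTop [ 0.448 -0.314  0.118] gap 0.0034 top depth [ 0.446 -0.311  0.133] scene [ 0.455 -0.316  0.134]
spool [0.673 0.352 0.051] gap 0.0036 top depth [0.672 0.351 0.051] scene [0.676 0.355 0.051]
mug [ 0.673 -0.365  0.099] gap 0.0073 top depth [ 0.689 -0.396  0.004] scene [ 0.662 -0.344  0.005]
board ((-18.706771850585938, 669.1697387695312), (91.91128540039062, 159.7431182861328), 6.984976291656494)
board ((38.42390441894531, 18.445724487304688), (123.43228912353516, 167.64141845703125), 0.7553735375404358)
board ((604.83935546875, -115.42617797851562), (123.25157928466797, 66.28876495361328), 0.3704032897949219)
board ((617.5841674804688, -200.26605224609375), (122.21361541748047, 67.05952453613281), 2.5169730186462402)
board ((612.8026733398438, 156.71115112304688), (66.3416519165039, 123.2146224975586), 88.22163391113281)
board ((618.5056762695312, 17.178817749023438), (138.89320373535156, 146.75331115722656), 1.098623514175415)
```

```bash
cat >> h.py <<'E'
def go(*tg):
    """tg: (x,y,z,yaw_deg) world targets -> tool-axis shift mm and turn deg from the present pose"""
    T=Ttool()
    for x,y,z,yw in tg:
        Rg=R.from_euler('xyz',[np.pi,0,np.radians(yw)]).as_matrix()
        v=np.degrees(R.from_matrix(T[:3,:3].T@Rg).as_rotvec()); d=T[:3,:3].T@(np.array([x,y,z])-T[:3,3])*1000
        print((x,y,z,yw),'->',v.round(1),d.round(1))
E
python3 -c "
from h import *
go((.45,.33,.16,180))"
```

```text
(0.45, 0.33, 0.16, 180) -> [ -0.1  -0.  -19.1] [-317.1  -90.5    5.9]
```

{"name": "arm_command", "arguments": {
  "targets": [-0.1, 0, -3, -48, -13, 1, -1, -0.1, 0, -6, -96, -27, 2, -1, -0.1, 0, -9, -144, -40, 3, -1, -0.1, 0, -12, -192, -54, 4, -1, -0.1, 0, -15, -240, -68, 5, -1, -0.1, 0, -18, -285, -81, 6, -1, -0.1, 0, -19.1, -317, -90.5, 6, -1, -0.1, 0, -19.1, -317, -90.5, 6, -1, -0.1, 0, -19.1, -317, -90.5, 6, -1]
}}

```text
time: 1.15
tool_pos: [0.4502, 0.3299, 0.16]
ee_rot: [3.14, -0.001, 3.139]
wrist_force: [0.1, 0.9, -0.0]
width: 0.0942
finger_force: 0.0
```

Run:
```python
from h import *
o=robot.get_obs();print(o['time'],o['tool_pos'],o['ee_rot'])
w=snap('wrist'); save(w,'w1.png'); np.save('w1.npy',w,allow_pickle=True)
```

```text
1.15 [0.45018415 0.32991906 0.16003953] [ 3.13970012e+00 -8.07254018e-04  3.13928074e+00]
```

View pics/w1.png

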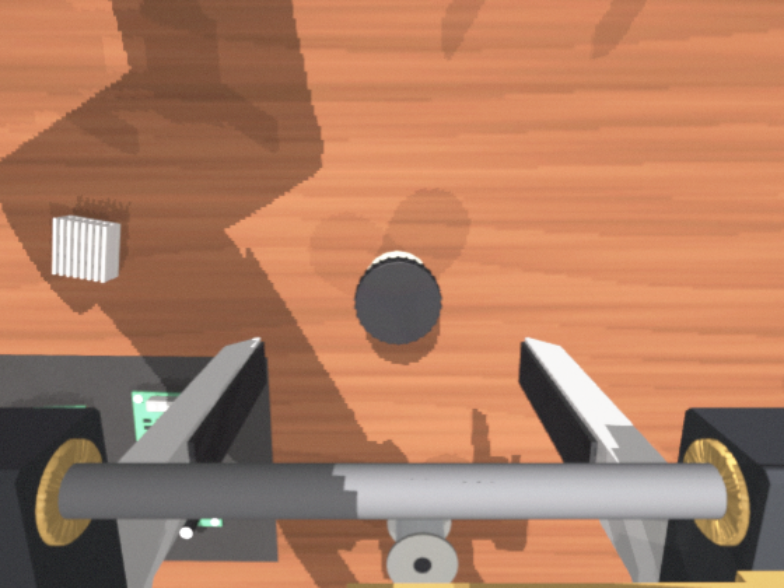

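The wrist view shows the black lid centred near (398,302), with the white pot under it. SinkA is at left (86,248), and the spool is between the fingers at (422,562).

```bash
cat >> h.py <<'E'
def disc(s,px,r,thr=90):
    """centre of the dark disc near px (image px), by mask; returns centre, radius px"""
    g=s['color'].max(2); m=np.zeros_like(g); cv2.circle(m,tuple(int(v) for v in px),r,1,-1)
    m=((g<thr)&(m>0)).astype(np.uint8); m=cv2.morphologyEx(m,cv2.MORPH_OPEN,np.ones((3,3)))
    c=max(rect(m,20),key=len); return cv2.minEnclosingCircle(c)
E
python3 - <<'E'
from h import *
w=np.load('w1.npy',allow_pickle=True).item()
c,r=disc(w,(284,215),36); print(c,r)
C=cloud(w); i,j=int(c[1]),int(c[0]); z=np.nanmedian(C[i-5:i+6,j-5:j+6,2]); print('lid top z',z, plane(w,[c],z), 'diam',2*r/w['fx']*w['range_z'][i,j])
t=snap('top'); c2,r2=disc(t,(137,225),14,70); print(c2,r2,tri(w,c,t,c2))
x,y,_=plane(w,[c],.058)[0]
go((x,y,.11,180),(x,y,.037,180))
E
```

```text
(284.054443359375, 214.15579223632812) 30.964221954345703
lid top z 0.058507047293128694 [[0.46474725 0.3329849  0.05850705]] diam 0.0555449
(136.30862426757812, 225.56199645996094) 13.678396224975586 (array([0.46441385, 0.33290676, 0.05944505]), np.float64(0.00020285587961635688))
(np.float64(0.46488458249206843), np.float64(0.33299106696560204), 0.11, 180) -> [ 0.1 -0.   0. ] [-15.7   1.9  50.4]
(np.float64(0.46488458249206843), np.float64(0.33299106696560204), 0.037, 180) -> [ 0.1 -0.   0. ] [-15.7   1.7 123.4]
```

{"name": "arm_command", "arguments": {
  "targets": [0.1, 0, 0, -15, 2, 40, -1, 0.1, 0, 0, -14.8, 1.7, 80, -1, 0.1, 0, 0, -14.8, 1.7, 110, -1, 0.1, 0, 0, -14.8, 1.7, 123, -1, 0.1, 0, 0, -14.8, 1.7, 123, 0, 0.1, 0, 0, -14.8, 1.7, 123, 1, 0.1, 0, 0, -14.8, 1.7, 123, 1, 0.1, 0, 0, -14.8, 1.7, 123, 1, 0.1, 0, 0, -14.8, 1.7, 123, 1, 0.1, 0, 0, -14.8, 1.7, 123, 1]
}}

```text
time: 2.25
tool_pos: [0.4653, 0.3324, 0.0382]
ee_rot: [3.141, 0.001, 3.141]
wrist_force: [-0.3, -0.0, -0.1]
width: 0.0497
finger_force: 0.0
```

{"name": "arm_command", "arguments": {
  "targets": [0, 0, 0, 0, 0, 0, 1, 0, 0, 0, 0, 0, 0, 1]
}}

```text
time: 2.45
tool_pos: [0.465, 0.3322, 0.0375]
ee_rot: [3.141, 0.0, 3.141]
wrist_force: [-0.4, 0.2, 0.8]
width: 0.0336
finger_force: 0.0
```

Run:
```python
from h import *
o=robot.get_obs();print(o['time'],o['tool_pos'],o['width'],o['finger_force'])
w=snap('wrist'); save(w,'w2.png')
```

```text
2.45 [0.46495879 0.33215838 0.03745878] 0.03361496862618793 0.0
```

View pics/w2.png

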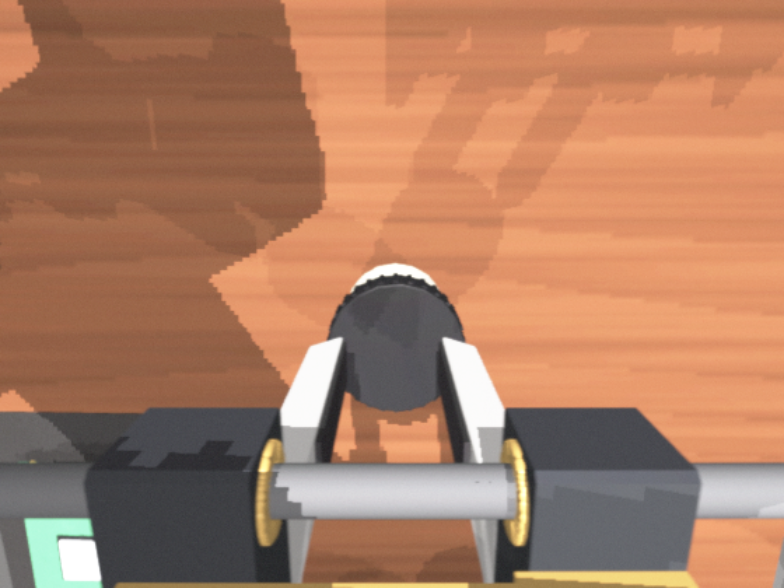

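The lid is still on the pot, and the fingertips at (340,342) and (450,342) lie in front of it without touching. I'll check in the range image where the tips really are.

Run:
```python
from h import *
w=snap('wrist'); C=cloud(w); T=np.linalg.inv(Ttool())
print(robot.get_obs()['width'],np.array(w['T_tool_cam']).round(4).tolist())
for px in [(320,350),(330,348),(338,345),(450,345),(460,350),(470,360),(395,350),(395,300),(395,275),(395,400)]:
    u,v=int(px[0]/1.4),int(px[1]/1.4); p=C[v,u]; print(px,p.round(4),((T[:3,:3]@p+T[:3,3])*1000).round(1))
print(proj(w,[Ttool()[:3,3]])*1.4)
```

```text
0.025512360866376642 [[-0.0018, -0.9683, -0.2499, 0.0724], [1.0, -0.0017, -0.0007, -0.0006], [0.0002, -0.2499, 0.9683, -0.2187], [0.0, 0.0, 0.0, 1.0]]
(320, 350) [0.4557 0.3065 0.089 ] [  9.1 -25.7 -51.7]
(330, 348) [0.4551 0.3097 0.088 ] [  9.8 -22.4 -50.7]
(338, 345) [0.4555 0.3122 0.084 ] [  9.3 -19.9 -46.7]
(450, 345) [0.4554 0.3516 0.0847] [  9.5  19.4 -47.4]
(460, 350) [0.4556 0.3544 0.0897] [  9.3  22.3 -52.4]
(470, 360) [0.4552 0.3563 0.0994] [  9.6  24.2 -62.1]
(395, 350) [0.4675 0.3326 0.0581] [ -2.6   0.4 -20.8]
(395, 300) [0.446  0.3326 0.059 ] [ 18.9   0.4 -21.7]
(395, 275) [0.4387 0.3326 0.0457] [26.1  0.5 -8.4]
(395, 400) [0.4893 0.3325 0.0579] [-24.4   0.4 -20.6]
[[393.63144422 327.78413748]]
```

Run:
```python
from h import *
print([a for a in dir(robot) if not a.startswith('_')], robot.pinch_z)
o=robot.get_obs(); print(o['joint_positions'],o['tool_pos'],o['ee_rot'])
s=snap('scene'); P=Ttool()[:3,3]; u=proj(s,[P])[0]; print(u)
x,y=int(u[0])-100,max(int(u[1])-85,0); c=s['color'][y:y+150,x:x+200,::-1].copy()
cv2.circle(c,(int(u[0])-x,int(u[1])-y),1,(0,0,255),-1)
cv2.imwrite('pics/s2.png',cv2.resize(c,None,fx=4,fy=4,interpolation=cv2.INTER_NEAREST))
```

```text
['IKError', 'close_job', 'get_obs', 'pinch_z', 'snapshot'] 0.0188
[ 5.21250962e-01  1.93808582e-01  1.51013776e+00 -1.05878620e-04
  1.43758682e+00 -1.04906354e+00] [0.46484301 0.33214465 0.03729817] [-3.14153132e+00  1.03878382e-04  3.14112489e+00]
[317.9812465  104.97768168]
```

View pics/s2.png

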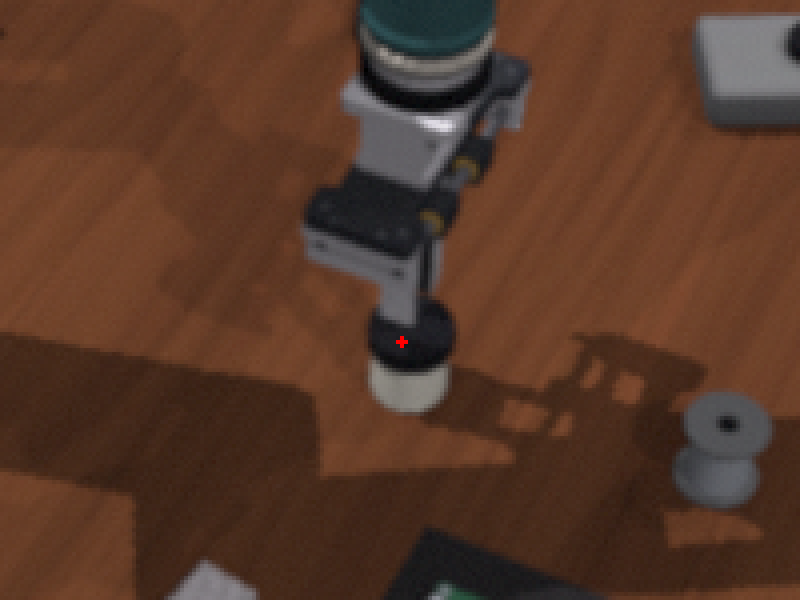

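Here too the finger ends at crop (400,322), resting above the lid top rather than beside the cap. The true finger end needs measuring, so I'll use both cameras' ranges.

Run:
```python
from h import *
T=np.linalg.inv(Ttool())
for n in ('scene','wrist'):
    s=snap(n); C=cloud(s).reshape(-1,3); L=(C@T[:3,:3].T+T[:3,3])*1000
    f=(abs(L[:,0])<12)&(abs(L[:,1])<45)&(L[:,2]>-75)&(L[:,2]<5)
    for a in (1,-1):
        g=L[f&(a*L[:,1]>5)]
        h,e=np.histogram(g[:,2],bins=np.arange(-75,6,4)); print(n,a,dict(zip(e[:-1].astype(int).tolist(),h.tolist())))
print(robot.get_obs()['width'])
```

```text
scene 1 {-75: 6, -71: 7, -67: 8, -63: 4, -59: 6, -55: 7, -51: 5, -47: 5, -43: 6, -39: 0, -35: 0, -31: 0, -27: 4, -23: 18, -19: 13, -15: 0, -11: 0, -7: 0, -3: 0, 1: 0}
scene -1 {-75: 4, -71: 9, -67: 9, -63: 10, -59: 9, -55: 7, -51: 7, -47: 4, -43: 0, -39: 0, -35: 0, -31: 0, -27: 7, -23: 36, -19: 20, -15: 10, -11: 7, -7: 7, -3: 3, 1: 4}
wrist 1 {-75: 124, -71: 116, -67: 117, -63: 103, -59: 100, -55: 79, -51: 94, -47: 55, -43: 27, -39: 0, -35: 0, -31: 0, -27: 1, -23: 950, -19: 18, -15: 7, -11: 5, -7: 0, -3: 0, 1: 0}
wrist -1 {-75: 138, -71: 112, -67: 112, -63: 100, -59: 108, -55: 76, -51: 86, -47: 65, -43: 22, -39: 0, -35: 0, -31: 0, -27: 1, -23: 913, -19: 19, -15: 7, -11: 4, -7: 0, -3: 0, 1: 0}
0.013365290653261143
```

{"name": "arm_command", "arguments": {
  "targets": [0, 0, 0, 0, 0, -30, 1, 0, 0, 0, 30, -45, -30, 1, 0, 0, 0, 60, -90, -20, 1, 0, 0, 0, 60, -90, 25, 1, 0, 0, 0, 60, -90, 60, 1, 0, 0, 0, 60, -90, 70, 1, 0, 0, 0, 60, -90, 70, 1, 0, 0, 0, 60, -90, 70, 1]
}}

```text
time: 3.5
tool_pos: [0.4063, 0.2431, -0.0312]
ee_rot: [3.141, 0.003, 3.141]
wrist_force: [-0.2, 0.9, 0.2]
width: 0.0007
finger_force: 0.0
```

{"name": "arm_command", "arguments": {
  "targets": [0, 0, 0, 0, 0, 1, 1, 0, 0, 0, 0, 0, 2, 1, 0, 0, 0, 0, 0, 3, 1, 0, 0, 0, 0, 0, 4, 1, 0, 0, 0, 0, 0, 5, 1, 0, 0, 0, 0, 0, 5, 1]
}}

```text
time: 4.1
tool_pos: [0.4047, 0.2422, -0.0378]
ee_rot: [-3.141, -0.0, 3.141]
wrist_force: [-0.0, 0.3, -1.2]
width: 0.0003
finger_force: 0.0
```

{"name": "arm_command", "arguments": {
  "targets": [0, 0, 0, 0, 0, 1, 1, 0, 0, 0, 0, 0, 2, 1, 0, 0, 0, 0, 0, 3, 1, 0, 0, 0, 0, 0, 3, 1]
}}

```text
time: 4.5
tool_pos: [0.405, 0.2423, -0.0389]
ee_rot: [-3.142, 0.0, 3.141]
wrist_force: [-3.6, -2.1, 8.9]
width: 0.0005
finger_force: 5.0
```

{"name": "arm_command", "arguments": {
  "targets": [0, 0, 0, 0, 0, -40, 1, 0, 0, 0, 0, 0, -90, -1, 0, 0, 0, -30, 45, -120, -1, 0, 0, 0, -60, 90, -120, -1, 0, 0, 0, -60, 90, -120, -1, 0, 0, 0, -60, 90, -120, -1, 0, 0, 0, -60, 90, -120, -1, 0, 0, 0, -60, 90, -120, -1]
}}

```text
time: 5.3
tool_pos: [0.4641, 0.3312, 0.0789]
ee_rot: [-3.141, -0.001, 3.141]
wrist_force: [-0.2, -0.1, 0.3]
width: 0.0536
finger_force: 0.0
```

Run:
```python
from h import *
w=snap('wrist'); p=proj(w,[[.4648,.333,.058]])[0]; c,r=disc(w,p,42); P=plane(w,[c],.058)[0]; print(p,c,r,P)
T=np.linalg.inv(Ttool())
for n in ('scene','wrist'):
    s=snap(n); C=cloud(s).reshape(-1,3); L=(C@T[:3,:3].T+T[:3,3])*1000
    for y0,y1 in ((30,45),(45,60),(60,75),(75,90)):
        f=(abs(L[:,0])<50)&(abs(L[:,1])>y0)&(abs(L[:,1])<y1)&(L[:,2]<-25)
        print(n,y0,np.percentile(L[f][:,2],[90,97,99.5]).round(0) if f.sum()>20 else f.sum(), f.sum())
    f=(abs(L[:,1])<30)&(abs(L[:,0])<60)&(L[:,2]<-60); print(n,'mid',f.sum(),np.percentile(L[f][:,2],[50,90,97,99.5]).round(0), np.percentile(L[f][:,0],[5,95]))
print(robot.get_obs()['width'],robot.get_obs()['tool_pos'])
go((P[0],P[1],-.002,180),(P[0],P[1],.08,180))
```

```text
[283.75800928 225.61102149] (282.0, 209.5) 36.28025817871094 [0.45353729 0.33182457 0.058     ]
scene 30 [-90. -58. -47.] 1265
scene 45 [-153. -144. -143.] 183
scene 60 [-152. -144. -139.] 251
scene 75 [-142. -138. -135.] 467
scene mid 753 [-240. -154. -137.  -64.] [-35.86373236  27.85530519]
wrist 30 [-93. -63. -46.] 34518
wrist 45 [-148. -144. -142.] 9487
wrist 60 7 7
wrist 75 0 0
wrist mid 13737 [-154. -150.  -85.  -65.] [ 4.70224071 28.26351471]
0.06500721041733729 [0.46442111 0.33139845 0.07938512]
(np.float64(0.45353729257664865), np.float64(0.331824574789568), -0.002, 180) -> [-0.   0.  -0.1] [10.9  0.4 81.4]
(np.float64(0.45353729257664865), np.float64(0.331824574789568), 0.08, 180) -> [-0.   0.  -0.1] [10.9  0.4 -0.6]
```

{"name": "arm_command", "arguments": {
  "targets": [0, 0, 0, 0, 1, 0, -1, 0, 0, 0, 0, 1, 0, -1, 0, 0, 0, 0, 1, 20, -1, 0, 0, 0, 0, 1, 50, -1, 0, 0, 0, 0, 1, 72, -1, 0, 0, 0, 0, 1, 81, -1, 0, 0, 0, 0, 1, 81, 1, 0, 0, 0, 0, 1, 81, 1, 0, 0, 0, 0, 1, 81, 1, 0, 0, 0, 0, 1, 81, 1, 0, 0, 0, 0, 1, 81, 1, 0, 0, 0, 0, 1, 81, 1, 0, 0, 0, 0, 1, 81, 1, 0, 0, 0, 0, 1, 81, 1]
}}

```text
time: 6.85
tool_pos: [0.4655, 0.3336, -0.0006]
ee_rot: [3.141, 0.002, 3.141]
wrist_force: [-0.8, -0.2, 3.9]
width: 0.0553
finger_force: 30.0
```

{"name": "arm_command", "arguments": {
  "targets": [0, 0, 0, 0, 0, -15, 1, 0, 0, 0, 0, 0, -40, 1, 0, 0, 0, 25, -35, -40, 1, 0, 0, 0, 50, -70, -30, 1, 0, 0, 0, 75, -104, -15, 1, 0, 0, 0, 75, -104, 10, 1, 0, 0, 0, 75, -104, 25, 1, 0, 0, 0, 75, -104, 31, 1, 0, 0, 0, 75, -104, 34, 1, 0, 0, 0, 75, -104, 34, 1]
}}

```text
time: 7.85
tool_pos: [0.3905, 0.2296, -0.0345]
ee_rot: [3.141, 0.001, 3.141]
wrist_force: [-0.5, 0.2, -1.1]
width: 0.0554
finger_force: 30.0
```

{"name": "arm_command", "arguments": {
  "targets": [0, 0, 0, 0, 0, 0.5, -1, 0, 0, 0, 0, 0, 0.5, -1, 0, 0, 0, 0, 0, 0.5, -1, 0, 0, 0, 0, 0, 0, -1, 0, 0, 0, 0, 0, -40, -1, 0, 0, 0, -20, 30, -80, -1, 0, 0, 0, -40, 60, -130, -1, 0, 0, 0, -40, 60, -160, -1, 0, 0, 0, -40, 60, -160, -1, 0, 0, 0, -40, 60, -160, -1]
}}

```text
time: 8.85
tool_pos: [0.4305, 0.2897, 0.1254]
ee_rot: [3.141, 0.002, 3.141]
wrist_force: [0.2, -0.2, -0.6]
width: 0.0942
finger_force: 0.0
```

Run:
```python
from h import *
w=snap('wrist'); np.save('w3.npy',w,allow_pickle=True); save(w,'w3.png'); print(robot.get_obs()['tool_pos'],robot.get_obs()['time'])
print(proj(w,[[.4655,.333,.04],[.39,.2296,.024]])*1.4)
```

```text
[0.42934169 0.28891585 0.12356489] 8.9
[[462.83698072 337.72433593]
 [295.0051577  213.01924897]]
```

View pics/w3.png

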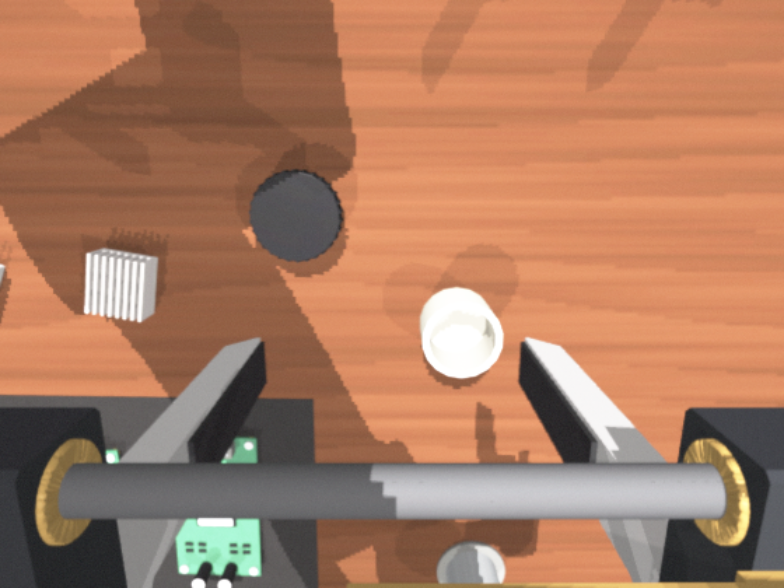

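The lid lies on the desk at (296,215), and the open pot mouth is at (461,338), where the projection put it. Next, the spatula.

{"name": "arm_command", "arguments": {
  "targets": [0, 0, 0, 0, -45, -20, -1, 0, 0, 0, 0, -95, -40, -1, 0, 0, 0, 0, -143, -55, -1, 0, 0, 0, 0, -192, -65, -1, 0, 0, 0, 0, -241, -75, -1, 0, 0, 0, 0, -290, -75, -1, 0, 0, 0, 0, -340, -75, -1, 0, 0, 0, 0, -389, -75, -1, 0, 0, 0, 0, -438, -75, -1, 0, 0, 0, 0, -487, -75, -1, 0, 0, 0, 0, -536, -75, -1, 0, 0, 0, 0, -585, -75, -1, 0, 0, 0, 0, -600, -75, -1, 0, 0, 0, 0, -600, -75, -1, 0, 0, 0, 0, -600, -75, -1]
}}

```text
time: 10.4
tool_pos: [0.429, -0.3093, 0.198]
ee_rot: [3.139, -0.002, 3.141]
wrist_force: [1.3, 0.6, -0.0]
width: 0.0939
finger_force: 0.0
```

Run:
```python
from h import *
w=np.load('w3.npy',allow_pickle=True).item(); C=cloud(w).reshape(-1,3)
f=(abs(C[:,2]-.0395)<.0035)&(np.hypot(C[:,0]-.4655,C[:,1]-.333)<.04)
P=C[f][:,:2]; print('pot rim pts',f.sum(),cv2.minEnclosingCircle((P*1000).astype(np.float32)),np.median(C[f][:,2]))
w=snap('wrist'); np.save('w4.npy',w,allow_pickle=True); save(w,'w4.png'); print(robot.get_obs()['tool_pos'],robot.get_obs()['time'])
```

```text
pot rim pts 848 ((467.105712890625, 332.2606201171875), 25.019760131835938) 0.040014876667717914
[ 0.42934686 -0.30899464  0.19862254] 10.45
```

View pics/w4.png

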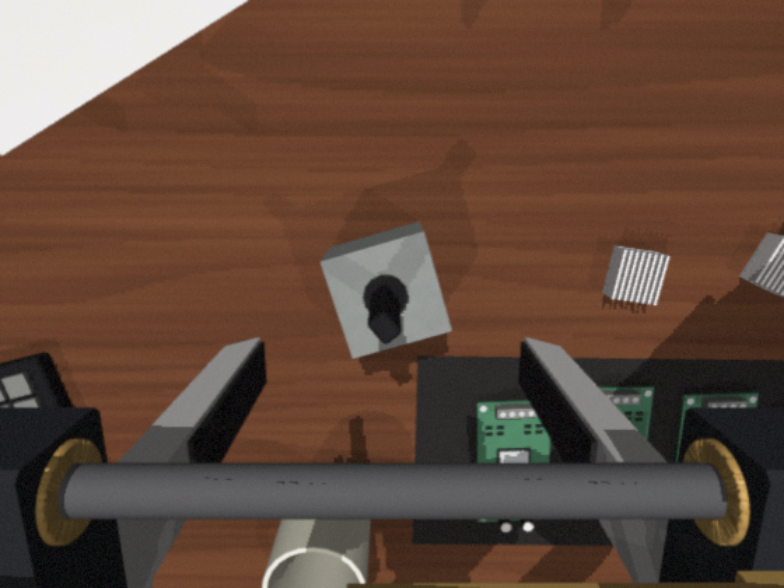

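The view shows the stand with its top centred near (387,292), the guard at (386,296) and the handle top at (383,326). The spatula is upright, and the stand is turned by about 15°.

Run:
```python
from h import *
w=np.load('w4.npy',allow_pickle=True).item(); C=cloud(w); F=C.reshape(-1,3)
near=np.hypot(F[:,0]-.45,F[:,1]+.31)<.07
for lo,hi,n in ((.130,.142,'handletop'),(.059,.064,'standtop'),(.0645,.071,'guardtop')):
    f=near&(F[:,2]>lo)&(F[:,2]<hi); print(n,f.sum(),np.median(F[f][:,2]),cv2.minAreaRect((F[f][:,:2]*1000).astype(np.float32)),cv2.minEnclosingCircle((F[f][:,:2]*1000).astype(np.float32)))
f=near&(F[:,2]>.08)&(F[:,2]<.128); print('handle sides', f.sum(),F[f].min(0),F[f].max(0))
u=np.array([383,315])/1.4; x,y=int(u[0]),int(u[1])
cv2.imwrite('pics/w4c.png',cv2.resize(w['color'][y-45:y+45,x-55:x+55,::-1],None,fx=7,fy=7,interpolation=cv2.INTER_CUBIC)[:600])
f=(near&(F[:,2]>.130)).reshape(420,560); v,u=np.nonzero(f); print(u.min()*1.4,u.max()*1.4,v.min()*1.4,v.max()*1.4)
```

```text
handletop 380 0.1359353770698986 ((449.4855041503906, -314.7972717285156), (18.42157554626465, 14.03622055053711), 39.5788459777832) ((449.2754211425781, -315.0616760253906), 9.849188804626465)
standtop 4351 0.062393625790636065 ((450.241943359375, -314.0963439941406), (75.64128875732422, 75.25704956054688), 16.224645614624023) ((449.7626953125, -313.9359130859375), 52.517154693603516)
guardtop 388 0.06634564940385013 ((447.15863037109375, -309.70709228515625), (54.08296203613281, 62.8874397277832), 33.08168411254883) ((440.3517150878906, -314.1413269042969), 36.69593811035156)
handle sides 309 [ 0.43904197 -0.32480854  0.08005937] [ 0.45149458 -0.30523686  0.12794991]
0.0 782.5999999999999 309.4 586.5999999999999
```

View pics/w4c.png

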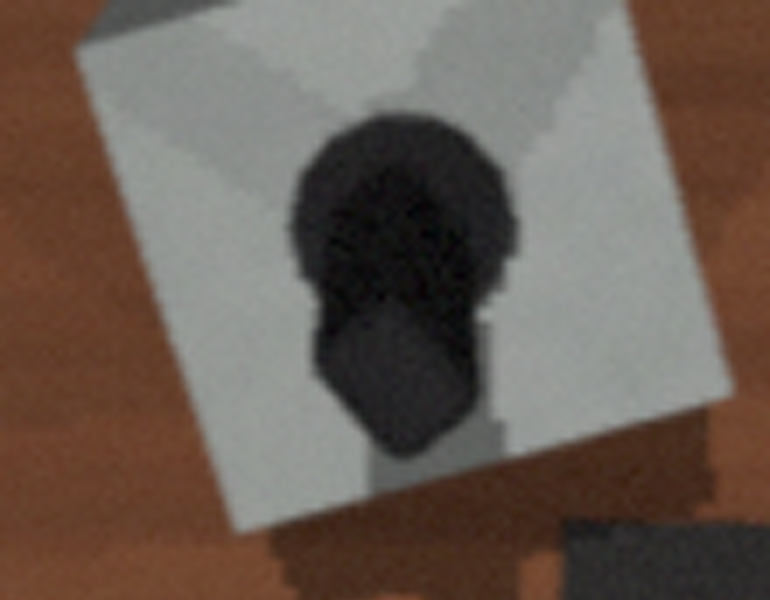

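The crop shows the handle's rectangular top, with its long side at about 40° (18.4 x 14.0 mm, which matches). I'll grip across the 18 mm with yaw 129.6°.

```bash
python3 -c "
from h import *
go((.4497,-.3147,.198,129.6),(.4497,-.3147,.041,129.6))"
```

```text
(0.4497, -0.3147, 0.198, 129.6) -> [ 0.1 -0.1 50.4] [-20.3  -5.7   0.6]
(0.4497, -0.3147, 0.041, 129.6) -> [ 0.1 -0.1 50.4] [-20.5  -6.  157.6]
```

{"name": "arm_command", "arguments": {
  "targets": [0, 0, 8, -6, -2, 0, -1, 0, 0, 16, -12, -4, 0, -1, 0, 0, 24, -18, -5, 0, -1, 0, 0, 32, -20.4, -6, 0, -1, 0, 0, 40, -20.4, -6, 0, -1, 0, 0, 48, -20.4, -6, 0, -1, 0, 0, 50.4, -20.4, -6, 0, -1, 0, 0, 50.4, -20.4, -6, 0, -1]
}}

```text
time: 11.25
tool_pos: [0.4504, -0.3147, 0.1998]
ee_rot: [3.141, 0.0, 2.265]
wrist_force: [0.4, -0.8, 0.0]
width: 0.0939
finger_force: 0.0
```

```bash
python3 -c "
from h import *
go((.4497,-.3147,.198,129.6),(.4497,-.3147,.041,129.6))"
```

```text
(0.4497, -0.3147, 0.198, 129.6) -> [0.  0.  0.2] [ 0.4 -0.6  1.8]
(0.4497, -0.3147, 0.041, 129.6) -> [0.  0.  0.2] [  0.5  -0.7 158.8]
```

{"name": "arm_command", "arguments": {
  "targets": [0, 0, 0, 0, -0.5, 40, -1, 0, 0, 0, 0, -0.5, 80, -1, 0, 0, 0, 0, -0.5, 115, 0, 0, 0, 0, 0, -0.5, 142, 0, 0, 0, 0, 0, -0.5, 157, 0, 0, 0, 0, 0, -0.5, 158, 0.2, 0, 0, 0, 0, -0.5, 158, 1, 0, 0, 0, 0, -0.5, 158, 1, 0, 0, 0, 0, -0.5, 158, 1, 0, 0, 0, 0, -0.5, 158, 1, 0, 0, 0, 0, -0.5, 158, 1, 0, 0, 0, 0, -0.5, 158, 1, 0, 0, 0, 0, -0.5, 158, 1, 0, 0, 0, 0, -0.5, 158, 1]
}}

```text
time: 12.65
tool_pos: [0.4499, -0.3172, 0.0417]
ee_rot: [3.141, 0.001, 2.262]
wrist_force: [1.1, 0.9, 2.5]
width: 0.0177
finger_force: 30.0
```

{"name": "arm_command", "arguments": {
  "targets": [0, 0, 0, 0, 0, -20, 1, 0, 0, 0, 0, 0, -50, 1, 0, 0, 0, 0, 0, -90, 1, 0, 0, 0, 0, 0, -130, 1, 0, 0, 0, 0, 0, -150, 1, 0, 0, 0, 0, 0, -150, 1, 0, 0, 0, 0, 0, -150, 1]
}}

```text
time: 13.35
tool_pos: [0.4493, -0.317, 0.1904]
ee_rot: [3.142, -0.001, 2.261]
wrist_force: [-0.3, 0.2, -1.9]
width: 0.0178
finger_force: 30.0
```

Run:
```python
from h import *
o=robot.get_obs(); T=Ttool(o); print(o['tool_pos'],o['width'],o['wrist_force'])
w=snap('wrist'); s=snap('scene'); t=snap('top')
np.save('sp.npy',[w,s,t],allow_pickle=True)
tip=(T@[0,0,.0317,1])[:3]
a=proj(w,[tip])[0]; b=proj(s,[tip])[0]; print(a,b)
def crop(s,u,h,k):
    x,y=int(max(u[0]-h,0)),int(max(u[1]-h,0)); c=s['color'][y:y+2*h,x:x+2*h,::-1]; c=cv2.resize(c,(400,400),interpolation=cv2.INTER_CUBIC); q=(np.array(u)-[x,y])*400/(2*h); cv2.circle(c,tuple(int(v) for v in q),2,(0,0,255),-1); print('crop origin',x,y,'scale',200/h); return c
cv2.imwrite('pics/tip.png',np.hstack([crop(w,a,80,0),crop(s,b,40,0)]))
```

```text
[ 0.44931311 -0.31695807  0.19041531] 0.01775314972401749 [-0.31390628  0.21158076 -1.92244618]
[280.67413534 219.41285283] [163.65713619 294.78108399]
crop origin 200 139 scale 2.5
crop origin 123 254 scale 5.0
```

View pics/tip.png

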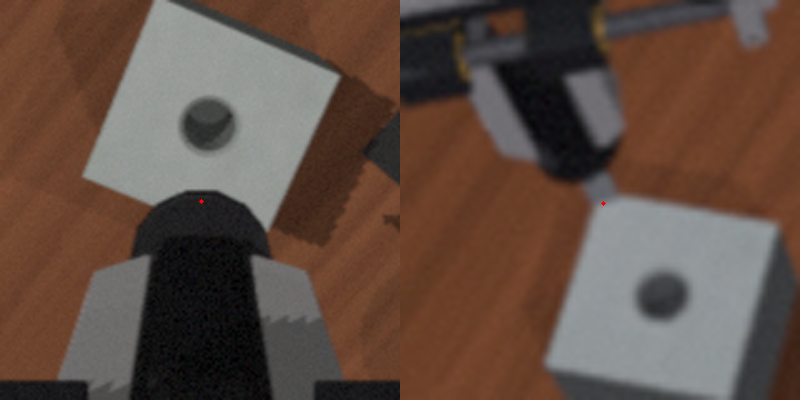

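The left crop shows the guard centred on the tool axis (x=201), with the hole at (209,125). The scene crop shows the blade end at (602,203), on the predicted tip. Next I'll check the fore-aft offset using the guard edge.

Run:
```python
from h import *
w,s,t=np.load('sp.npy',allow_pickle=True)
T=Ttool()
print('hole',plane(w,[(209/2.5+200,125/2.5+139)],.062))
for z in (.0317-.052,.0317-.056):
    for dx in (14,16,18): print(z,dx,(proj(w,[(T@[dx/1000,0,z,1])[:3]])[0]-[200,139])*2.5)
C=cloud(w); Ti=np.linalg.inv(T)
for px in ((201,195),(201,200),(170,215),(235,215),(201,240),(201,300)):
    u=np.array(px)/2.5+[200,139]; p=C[int(u[1]),int(u[0])]; print(px,((Ti@[*p,1])[:3]*1000).round(1))
go((.4665,.3325,.19,129.6),(.4665,.3325,.065,129.6),(.4665,.3325,-.0235,129.6)); print(robot.get_obs()['tool_pos'])
```

```text
hole [[ 0.44997261 -0.31308713  0.062     ]]
-0.0203 14 [201.46202605 199.14935729]
-0.0203 16 [201.45012756 190.59222821]
-0.0203 18 [201.43816925 181.99313199]
-0.024300000000000002 14 [201.50004521 204.17772037]
-0.024300000000000002 16 [201.48801642 195.47063485]
-0.024300000000000002 18 [201.47592594 186.72002033]
(201, 195) [ 16.7  -0.3 -26.5]
(201, 200) [ 15.5  -0.3 -26.1]
(170, 215) [ 12.2  -6.9 -26.6]
(235, 215) [ 12.3   7.3 -26.9]
(201, 240) [  8.8  -0.3 -33.6]
(201, 300) [  8.6  -0.4 -66.5]
(0.4665, 0.3325, 0.19, 129.6) -> [-0.  -0.3 -0. ] [488.7 427.1   0.6]
(0.4665, 0.3325, 0.065, 129.6) -> [-0.  -0.3 -0. ] [488.1 427.2 125.6]
(0.4665, 0.3325, -0.0235, 129.6) -> [-0.  -0.3 -0. ] [487.7 427.2 214.1]
[ 0.44860828 -0.31631135  0.18860046]
```

{"name": "arm_command", "arguments": {
  "targets": [0, 0, 0, 35, 31, 0, 1, 0, 0, 0, 70, 62, 0, 1, 0, 0, 0, 105, 93, 0, 1, 0, 0, 0, 140, 123, 0, 1, 0, 0, 0, 175, 154, 0, 1, 0, 0, 0, 210, 185, 0, 1, 0, 0, 0, 245, 216, 0, 1, 0, 0, 0, 280, 247, 0, 1, 0, 0, 0, 315, 277, 0, 1, 0, 0, 0, 350, 308, 0, 1, 0, 0, 0, 385, 339, 0, 1, 0, 0, 0, 420, 370, 0, 1, 0, 0, 0, 455, 400, 0, 1, 0, 0, 0, 477, 418, 0, 1, 0, 0, 0, 488, 427, 0, 1, 0, 0, 0, 488, 427, 0, 1, 0, 0, 0, 488, 427, 0, 1]
}}

```text
time: 15.2
tool_pos: [0.4677, 0.3298, 0.1906]
ee_rot: [-3.14, 0.001, 2.261]
wrist_force: [0.2, 0.3, -0.9]
width: 0.018
finger_force: 30.0
```

```bash
python3 -c "
from h import *
go((.4673,.3316,.09,129.6),(.4673,.3316,.04,129.6)); o=robot.get_obs(); print(o['tool_pos'],o['time'],o['width'],o['wrist_force'])
w=snap('wrist'); s=snap('scene')
C=cloud(s).reshape(-1,3); f=(abs(C[:,2]-.0395)<.004)&(np.hypot(C[:,0]-.4665,C[:,1]-.3325)<.04); print(f.sum(),cv2.minEnclosingCircle((C[f][:,:2]*1000).astype(np.float32)))
"
```

```text
(0.4673, 0.3316, 0.09, 129.6) -> [-0.1  0.  -0.1] [  1.7   1.  100.6]
(0.4673, 0.3316, 0.04, 129.6) -> [-0.1  0.  -0.1] [  1.7   1.1 150.6]
[0.4677104  0.32984758 0.19063091] 15.2 0.0180172141355064 [ 0.23905503  0.29477575 -0.89267558]
86 ((468.69708251953125, 332.7850646972656), 26.857112884521484)
```

Descending into the pot; the last few millimetres go slowly.

{"name": "arm_command", "arguments": {
  "targets": [0, 0, 0, 1.5, 1, 40, 1, 0, 0, 0, 1.5, 1, 80, 1, 0, 0, 0, 1.5, 1, 110, 1, 0, 0, 0, 1.5, 1, 130, 1, 0, 0, 0, 1.5, 1, 142, 1, 0, 0, 0, 1.5, 1, 147, 1, 0, 0, 0, 1.5, 1, 150, 1, 0, 0, 0, 1.5, 1, 152, 1, 0, 0, 0, 1.5, 1, 152, 1, 0, 0, 0, 1.5, 1, 152, 1]
}}

```text
time: 16.3
tool_pos: [0.4683, 0.3332, 0.0404]
ee_rot: [3.14, 0.0, 2.262]
wrist_force: [0.3, -0.2, -0.7]
width: 0.0178
finger_force: 30.0
```

{"name": "arm_command", "arguments": {
  "targets": [0, 0, 0, 0, 0, 2, 1, 0, 0, 0, 0, 0, 2, 1, 0, 0, 0, 0, 0, -30, 1, 0, 0, 0, 0, 0, -75, 1, 0, 0, 0, 0, 0, -115, 1, 0, 0, 0, -25, -5, -140, 1, 0, 0, 0, -70, -14, -140, 1, 0, 0, 0, -118, -23, -140, 1, 0, 0, 0, -166, -33, -140, 1, 0, 0, 0, -214, -42, -140, 1, 0, 0, 0, -262, -52, -140, 1, 0, 0, 0, -310, -61, -140, 1, 0, 0, 0, -358, -71, -140, 1, 0, 0, 0, -385, -76, -140, 1, 0, 0, 0, -391, -77, -140, 1, 0, 0, 0, -391, -77, -140, 1, 0, 0, 0, -391, -77, -140, 1]
}}

```text
time: 18.0
tool_pos: [0.657, -0.0162, 0.1796]
ee_rot: [3.141, -0.001, 2.263]
wrist_force: [-1.2, -0.1, 0.3]
width: 0.0181
finger_force: 30.0
```

```bash
cat >> h.py <<'E'
def chip(s,xy,z=.010,half=.018,lo=110):
    """bare chip: bright grey square near xy -> minAreaRect in mm on plane z"""
    u=proj(s,[[xy[0]+a*half,xy[1]+b*half,z] for a,b in((-1,-1),(1,-1),(1,1),(-1,1))])
    m=np.zeros((420,560),np.uint8); cv2.fillPoly(m,[u.astype(np.int32)],1)
    h=cv2.cvtColor(s['color'],cv2.COLOR_RGB2HSV); m&=((h[:,:,1]<70)&(h[:,:,2]>lo)).astype(np.uint8)
    cs=rect(m,20)
    if not cs: return None
    c=max(cs,key=cv2.contourArea); return cv2.minAreaRect((plane(s,c,z)[:,:2]*1000).astype(np.float32))
E
python3 - <<'E'
from h import *
print(robot.get_obs()['tool_pos'])
w=snap('wrist'); save(w,'w5.png'); np.save('w5.npy',w,allow_pickle=True); t=snap('top'); s=snap('scene')
for n,xy in (('1',(.613,.157)),('2',(.613,-.025)),('3',(.617,-.201))):
    print(n,proj(w,[[*xy,.01]])[0]*1.4,[chip(q,xy) for q in (w,t,s)])
E
```

```text
[ 0.65696006 -0.016168    0.17956611]
1 [504.14740547  24.74739421] [((613.354248046875, 155.43426513671875), (29.193889617919922, 29.514989852905273), 88.11064147949219), ((612.51025390625, 156.29034423828125), (28.154155731201172, 30.70508575439453), 0.5242466330528259), None]
2 [339.88867491 229.50288588] [((611.718017578125, -23.45663833618164), (28.9271240234375, 29.25263214111328), 1.4985271692276), ((611.8660278320312, -23.757488250732422), (28.086095809936523, 30.367473602294922), 0.7106704711914062), ((612.8029174804688, -23.51886749267578), (29.36539077758789, 30.089723587036133), 2.0095903873443604)]
3 [210.95025125 398.38449745] [((617.4285888671875, -200.69705200195312), (29.01157569885254, 29.78238868713379), 2.5271990299224854), ((616.942626953125, -200.68014526367188), (28.26583480834961, 28.670907974243164), 0.8652809858322144), ((618.223388671875, -200.97830200195312), (29.224853515625, 28.75973892211914), 2.6491899490356445)]
```

View pics/w5.png

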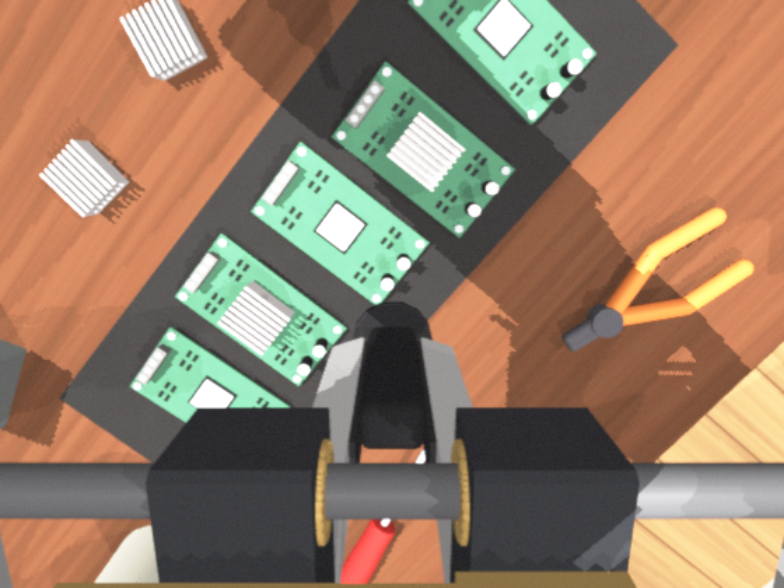

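The view shows all five boards. Bare chips are at (504,27), (340,228) and (212,397), and three cameras agree on them within about 1 mm. Next I'll dab chip 1.

{"name": "arm_command", "arguments": {
  "targets": [0, 0, 0, 43, 20, 0, 1, 0, 0, 0, 86, 41, 0, 1, 0, 0, 0, 130, 62, 20, 1, 0, 0, 0, 159, 75.7, 50, 1, 0, 0, 0, 159, 75.7, 90, 1, 0, 0, 0, 159, 75.7, 110, 1, 0, 0, 0, 159, 75.7, 120, 1, 0, 0, 0, 159, 75.7, 127, 1, 0, 0, 0, 159, 75.7, 130, 1, 0, 0, 0, 159, 75.7, 130, 1, 0, 0, 0, 159, 75.7, 130, 1]
}}

```text
time: 19.25
tool_pos: [0.6155, 0.1531, 0.051]
ee_rot: [3.139, 0.002, 2.261]
wrist_force: [0.7, 0.3, -0.6]
width: 0.018
finger_force: 30.0
```

```bash
python3 -c "
from h import *
go((.6138,.1548,.0417,129.6)); o=robot.get_obs(); print(o['tool_pos'],o['wrist_force'])"
```

```text
(0.6138, 0.1548, 0.0417, 129.6) -> [ 0.1  0.1 -0. ] [ 2.4 -0.3  9.3]
[0.61554793 0.15313361 0.05104039] [ 0.70983284  0.31564    -0.62746388]
```

{"name": "arm_command", "arguments": {
  "targets": [0, 0, 0, 2.4, -0.3, 3, 1, 0, 0, 0, 2.4, -0.3, 5, 1, 0, 0, 0, 2.4, -0.3, 6.5, 1, 0, 0, 0, 2.4, -0.3, 7.5, 1, 0, 0, 0, 2.4, -0.3, 8, 1, 0, 0, 0, 2.4, -0.3, 8, 1]
}}

```text
time: 19.85
tool_pos: [0.6127, 0.1548, 0.0417]
ee_rot: [3.141, 0.0, 2.262]
wrist_force: [-1.0, 0.1, 2.0]
width: 0.0179
finger_force: 30.0
```

{"name": "arm_command", "arguments": {
  "targets": [0, 0, 0, 0, 0, 0.5, 1, 0, 0, 0, 0, 0, 1, 1, 0, 0, 0, 0, 0, 1, 1]
}}

```text
time: 20.15
tool_pos: [0.6127, 0.1549, 0.0416]
ee_rot: [3.141, 0.0, 2.262]
wrist_force: [-2.4, 0.1, 5.1]
width: 0.0176
finger_force: 30.0
```

{"name": "arm_command", "arguments": {
  "targets": [0, 0, 0, 0, 0, -10, 1, 0, 0, 0, 0, 0, -50, 1, 0, 0, 0, -25, -20, -70, 1, 0, 0, 0, -60, -50, -70, 1, 0, 0, 0, -98, -81, -70, 1, 0, 0, 0, -125, -103, -70, 1, 0, 0, 0, -138, -114.3, -60, 1, 0, 0, 0, -138, -114.3, -30, 1, 0, 0, 0, -138, -114.3, -15, 1, 0, 0, 0, -138, -114.3, -9, 1, 0, 0, 0, -138, -114.3, -9, 1, 0, 0, 0, -138, -114.3, -9, 1]
}}

```text
time: 21.35
tool_pos: [0.6132, -0.0235, 0.0502]
ee_rot: [3.14, 0.001, 2.263]
wrist_force: [0.1, -0.2, 0.3]
width: 0.0177
finger_force: 30.0
```

```bash
python3 -c "
from h import *
go((.6128,-.0245,.0417,129.6)); o=robot.get_obs(); print(o['tool_pos'],o['wrist_force'])
w=snap('wrist')
print([chip(w,p) for p in ((.613,.156),(.612,-.0236))])"
```

```text
(0.6128, -0.0245, 0.0417, 129.6) -> [0.1 0.1 0. ] [-0.5 -1.   8.5]
[ 0.61320293 -0.02349104  0.05024207] [ 0.10599231 -0.2312021   0.26461156]
[((613.7400512695312, 155.77886962890625), (27.59713363647461, 28.006582260131836), 87.88536834716797), ((611.4573364257812, -24.02608871459961), (29.2701416015625, 27.978132247924805), 2.0081653594970703)]
```

Chip 1's board has not moved. Now I'll lower gently onto chip 2.

{"name": "arm_command", "arguments": {
  "targets": [0, 0, 0, -0.5, -1, 3, 1, 0, 0, 0, -0.5, -1, 6, 1, 0, 0, 0, -0.5, -1, 7.5, 1, 0, 0, 0, -0.5, -1, 8.5, 1, 0, 0, 0, -0.5, -1, 9, 1, 0, 0, 0, -0.5, -1, 9, 1]
}}

```text
time: 22.0
tool_pos: [0.6122, -0.0253, 0.0416]
ee_rot: [3.141, 0.001, 2.262]
wrist_force: [-1.5, 0.4, 5.4]
width: 0.0179
finger_force: 30.0
```

{"name": "arm_command", "arguments": {
  "targets": [0, 0, 0, 0, 0, -10, 1, 0, 0, 0, 0, 0, -50, 1, 0, 0, 0, -25, -19, -70, 1, 0, 0, 0, -62, -48, -70, 1, 0, 0, 0, -100, -77, -70, 1, 0, 0, 0, -127, -98, -70, 1, 0, 0, 0, -139.6, -107.8, -60, 1, 0, 0, 0, -139.6, -107.8, -30, 1, 0, 0, 0, -139.6, -107.8, -15, 1, 0, 0, 0, -139.6, -107.8, -9, 1, 0, 0, 0, -139.6, -107.8, -9, 1, 0, 0, 0, -139.6, -107.8, -9, 1]
}}

```text
time: 23.2
tool_pos: [0.6187, -0.2009, 0.0504]
ee_rot: [3.141, 0.001, 2.263]
wrist_force: [-0.4, 1.0, -0.7]
width: 0.0178
finger_force: 30.0
```

```bash
python3 -c "
from h import *
go((.6182,-.2016,.0417,129.6)); o=robot.get_obs(); print(o['tool_pos'],o['wrist_force'])
w=snap('wrist')
print([chip(w,p) for p in ((.613,.156),(.612,-.0236),(.6174,-.2007))])"
```

```text
(0.6182, -0.2016, 0.0417, 129.6) -> [0.1 0.1 0. ] [-0.2 -0.8  8.7]
[ 0.61865542 -0.20094256  0.05038247] [-0.35359573  0.96680677 -0.69287462]
[None, ((612.1513061523438, -24.916446685791016), (26.68185043334961, 25.109140396118164), 1.5778570175170898), ((617.4199829101562, -201.8953094482422), (29.08780860900879, 27.87059211730957), 2.077760934829712)]
```

{"name": "arm_command", "arguments": {
  "targets": [0, 0, 0, -0.2, -0.8, 3, 1, 0, 0, 0, -0.2, -0.8, 6, 1, 0, 0, 0, -0.2, -0.8, 7.5, 1, 0, 0, 0, -0.2, -0.8, 8.5, 1, 0, 0, 0, -0.2, -0.8, 9, 1, 0, 0, 0, -0.2, -0.8, 9, 1]
}}

```text
time: 23.85
tool_pos: [0.6176, -0.2023, 0.0416]
ee_rot: [3.141, 0.001, 2.262]
wrist_force: [-2.1, 0.8, 4.3]
width: 0.0178
finger_force: 30.0
```

{"name": "arm_command", "arguments": {
  "targets": [0, 0, 0, 0, 0, -10, 1, 0, 0, 0, 0, 0, -50, 1, 0, 0, 0, 0, 0, -95, 1, 0, 0, 0, 0, -10, -130, 1, 0, 0, 0, 5, -50, -145, 1, 0, 0, 0, 10, -98, -145, 1, 0, 0, 0, 15, -145, -145, 1, 0, 0, 0, 20, -185, -145, 1, 0, 0, 0, 20, -200, -145, 1, 0, 0, 0, 20, -200, -145, 1, 0, 0, 0, 20, -200, -145, 1, 0, 0, 0, 20, -200, -145, 1]
}}

```text
time: 25.05
tool_pos: [0.4518, -0.3134, 0.1851]
ee_rot: [3.141, -0.0, 2.263]
wrist_force: [-0.0, 0.3, -0.4]
width: 0.0181
finger_force: 30.0
```

```bash
python3 -c "
from h import *
o=robot.get_obs(); print(o['tool_pos'],o['time'])
w=snap('wrist'); go((.4507,-.3145,.1,129.6),(.4507,-.3145,.0425,129.6))
# hole: dark blob on the stand top
u=proj(w,[[.45,-.3135,.062]])[0]; print(u); save(w,'w6.png')
m=np.zeros((420,560),np.uint8); cv2.circle(m,(int(u[0]),int(u[1])),24,1,-1)
m&=(w['color'].max(2)<110).astype(np.uint8)
for c in rect(m,60): q=cv2.minEnclosingCircle(c); print(q,plane(w,[q[0]],.062))
C=cloud(w).reshape(-1,3); f=(np.hypot(C[:,0]-.45,C[:,1]+.314)<.06)&(abs(C[:,2]-.062)<.003); print(cv2.minAreaRect((C[f][:,:2]*1000).astype(np.float32)))
"
```

```text
[ 0.45179739 -0.31339626  0.18511348] 25.05
(0.4507, -0.3145, 0.1, 129.6) -> [ 0.  -0.   0.1] [-0.2 -1.6 85.1]
(0.4507, -0.3145, 0.0425, 129.6) -> [ 0.  -0.   0.1] [ -0.2  -1.7 142.6]
[278.83762787 191.57928443]
((278.3521423339844, 190.81906127929688), 11.014816284179688) [[ 0.44918186 -0.31322774  0.062     ]]
((449.82537841796875, -313.7034606933594), (75.18400573730469, 75.31134796142578), 16.273326873779297)
```

{"name": "arm_command", "arguments": {
  "targets": [0, 0, 0, -0.2, -1.6, 30, 1, 0, 0, 0, -0.2, -1.6, 65, 1, 0, 0, 0, -0.2, -1.6, 85, 1, 0, 0, 0, -0.2, -1.6, 95, 1, 0, 0, 0, -0.2, -1.6, 100, 1, 0, 0, 0, -0.2, -1.6, 100, 1]
}}

```text
time: 25.7
tool_pos: [0.45, -0.3152, 0.0855]
ee_rot: [3.141, 0.0, 2.262]
wrist_force: [-0.7, -0.2, 0.1]
width: 0.0177
finger_force: 30.0
```

{"name": "arm_command", "arguments": {
  "targets": [0, 0, 0, 0, 0, 15, 1, 0, 0, 0, 0, 0, 30, 1, 0, 0, 0, 0, 0, 38, 1, 0, 0, 0, 0, 0, 42, 1, 0, 0, 0, 0, 0, 43, 1, 0, 0, 0, 0, 0, 43.5, 1, 0, 0, 0, 0, 0, 43.5, 1]
}}

```text
time: 26.4
tool_pos: [0.4496, -0.3157, 0.0421]
ee_rot: [3.141, 0.001, 2.261]
wrist_force: [-0.2, -0.2, -0.7]
width: 0.0179
finger_force: 30.0
```

{"name": "arm_command", "arguments": {
  "targets": [0, 0, 0, 0, 0, 0.5, 1, 0, 0, 0, 0, 0, 0.5, -0.2, 0, 0, 0, 0, 0, 0, -0.2, 0, 0, 0, 0, 0, 0, -0.2, 0, 0, 0, 0, 0, 0, -0.2, 0, 0, 0, 0, 0, -10, -0.2, 0, 0, 0, 0, 0, -40, -0.2, 0, 0, 0, 0, 0, -80, -0.2, 0, 0, 0, 0, 0, -120, -0.2, 0, 0, 0, 0, 0, -150, -0.2, 0, 0, -8, 0, 0, -160, -0.5, 0, 0, -16, -13, 30, -160, -0.5, 0, 0, -24, -26, 60, -160, -0.5, 0, 0, -32, -50, 90, -160, -0.5, 0, 0, -40, -80, 120, -160, -0.5, 0, 0, -48, -100, 140, -160, -1, 0, 0, -50.4, -125, 150, -160, -1, 0, 0, -50.4, -125, 150, -160, -1, 0, 0, -50.4, -125, 150, -160, -1, 0, 0, -50.4, -125, 150, -160, -1]
}}

```text
time: 28.4
tool_pos: [0.6439, -0.3161, 0.203]
ee_rot: [-3.141, 0.001, 3.14]
wrist_force: [0.2, -0.7, 0.2]
width: 0.0937
finger_force: 0.0
```

```bash
cat >> h.py <<'E'
def sinks(s,lo=.012,hi=.026,xr=(.36,.52),yr=(-.24,.2)):
    """loose sinks: range points at 12..26 mm over the desk, in clusters"""
    C=cloud(s); m=((C[...,2]>lo)&(C[...,2]<hi)&(C[...,0]>xr[0])&(C[...,0]<xr[1])&(C[...,1]>yr[0])&(C[...,1]<yr[1])).astype(np.uint8)
    m=cv2.morphologyEx(m,cv2.MORPH_CLOSE,np.ones((5,5)))
    n,l,st,_=cv2.connectedComponentsWithStats(m)
    for i in range(1,n):
        if st[i,4]<120: continue
        P=C[l==i]; P=P[(P[:,2]>lo)&(P[:,2]<hi)]; print(st[i,4],cv2.minAreaRect((P[:,:2]*1000).astype(np.float32)),'ztop',np.percentile(P[:,2],[50,95]).round(4))
E
python3 - <<'E'
from h import *
print(robot.get_obs()['tool_pos'],robot.get_obs()['ee_rot'],robot.get_obs()['time'])
w=snap('wrist'); save(w,'w7.png'); np.save('w7.npy',w,allow_pickle=True); sinks(w)
print('top'); sinks(snap('top'))
E
```

```text
[ 0.64394309 -0.31612065  0.2030233 ] [-3.14127124e+00  8.36883243e-04  3.14037488e+00] 28.4
238 ((463.8147888183594, -116.74048614501953), (36.94487762451172, 6.759377479553223), 84.20821380615234) ztop [0.0174 0.0212]
top
236 ((445.2937927246094, -112.44877624511719), (36.29549789428711, 39.82388687133789), 82.10490417480469) ztop [0.0185 0.0236]
236 ((437.98077392578125, 109.69646453857422), (36.58379364013672, 40.0048942565918), 79.86972045898438) ztop [0.0186 0.0229]
227 ((438.078369140625, 3.9766883850097656), (35.802040100097656, 39.7446403503418), 66.19483947753906) ztop [0.0194 0.0231]
```

View pics/w7.png

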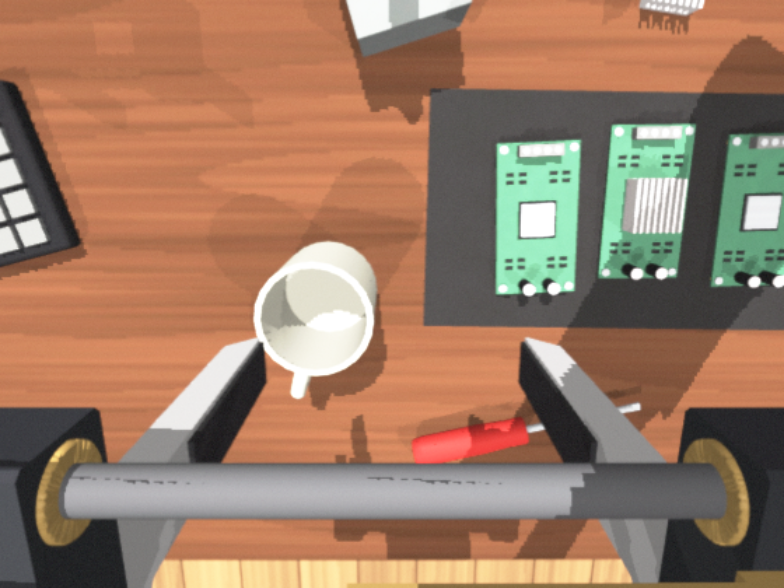

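I moved the wrong way in x; the hand is high over the mug side and nothing was touched. The view shows the mug at (315,310), the stand's edge at (410,20) and the boards as before. Going back toward sink C.

{"name": "arm_command", "arguments": {
  "targets": [0, 0, 0, 34, 33, 0, -1, 0, 0, 0, 68, 66, 0, -1, 0, 0, 0, 102, 100, 0, -1, 0, 0, 0, 136, 133, 0, -1, 0, 0, 0, 170, 166, 10, -1, 0, 0, 0, 200, 195, 30, -1, 0, 0, 0, 205, 200, 45, -1, 0, 0, 0, 205, 200, 45, -1, 0, 0, 0, 205, 200, 45, -1]
}}

```text
time: 29.4
tool_pos: [0.4397, -0.1164, 0.158]
ee_rot: [-3.141, 0.002, 3.141]
wrist_force: [-0.6, -0.8, -0.4]
width: 0.0941
finger_force: 0.0
```

Run:
```python
from h import *
print(robot.get_obs()['tool_pos'],robot.get_obs()['ee_rot'],robot.get_obs()['time'])
w=snap('wrist'); save(w,'w8.png'); np.save('w8.npy',w,allow_pickle=True); sinks(w); sinks(w,.016,.026)
C=cloud(w).reshape(-1,3); f=(np.hypot(C[:,0]-.45,C[:,1]+.314)<.025)&(C[:,2]>.05); print('spatula max z',np.percentile(C[f][:,2],99) if f.any() else None)
t=snap('top'); C=cloud(t).reshape(-1,3); f=(np.hypot(C[:,0]-.45,C[:,1]+.314)<.02)&(C[:,2]>.1); print(C[f].max(0),C[f].min(0))
```

```text
[ 0.43973051 -0.11638076  0.1579579 ] [-3.14064272e+00  2.25729555e-03  3.14089832e+00] 29.4
1572 ((438.63690185546875, 1.2644882202148438), (37.14979553222656, 39.926570892333984), 64.94438171386719) ztop [0.0188 0.0212]
1687 ((438.7854309082031, 109.6314697265625), (38.07905197143555, 40.26502990722656), 79.41767883300781) ztop [0.019  0.0212]
1482 ((445.6033935546875, -114.92593383789062), (35.97014236450195, 40.135799407958984), 81.28254699707031) ztop [0.0202 0.0215]
1517 ((438.6397705078125, 1.2730064392089844), (37.14482498168945, 39.917076110839844), 64.9629898071289) ztop [0.0197 0.0214]
1582 ((438.7854309082031, 109.6314697265625), (38.07905197143555, 40.26502990722656), 79.41767883300781) ztop [0.0193 0.0213]
1457 ((445.6183776855469, -114.92823028564453), (35.97014236450195, 40.10548400878906), 81.28254699707031) ztop [0.0203 0.0216]
spatula max z 0.1361523189217415
[ 0.45564516 -0.30294752  0.13806309] [ 0.43690257 -0.32251574  0.10007898]
```

View pics/w8.png

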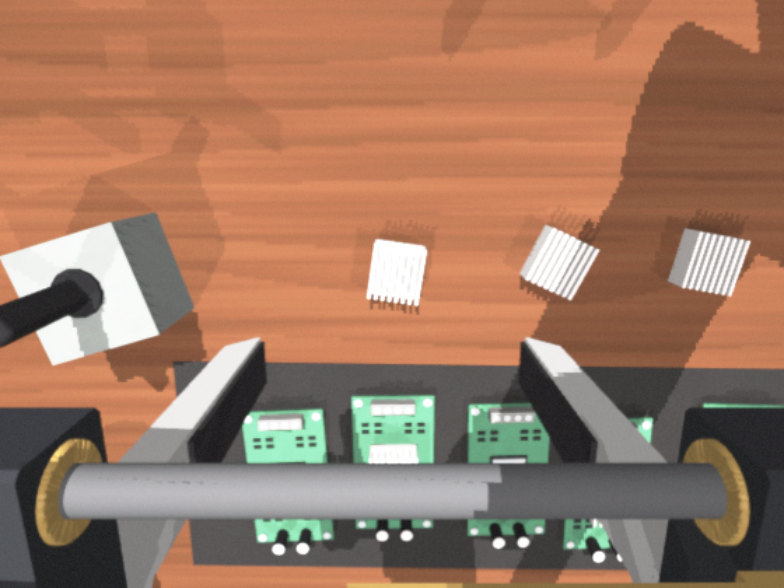

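The spatula is seated (top at 136 mm). Sinks C, B and A are at (396,272), (560,262) and (710,262), and the wrist and top views agree on position and angle. Picking C.

```bash
python3 -c "
from h import *
go((.4456,-.1149,.10,171.3),(.4456,-.1149,-.0355,171.3)); print(robot.get_obs()['tool_pos'])"
```

```text
(0.4456, -0.1149, 0.1, 171.3) -> [-0.1  0.2  8.6] [-4.7  2.2 58.4]
(0.4456, -0.1149, -0.0355, 171.3) -> [-0.1  0.2  8.6] [ -4.3   2.3 193.9]
[ 0.44076148 -0.11700663  0.15839279]
```

{"name": "arm_command", "arguments": {
  "targets": [0, 0.1, 8, -4.5, 2.2, 40, -1, 0, 0.1, 8.6, -4.5, 2.2, 90, -1, 0, 0.1, 8.6, -4.5, 2.2, 130, -1, 0, 0.1, 8.6, -4.5, 2.2, 150, -1, 0, 0.1, 8.6, -4.5, 2.2, 155, -1, 0, 0.1, 8.6, -4.5, 2.2, 155, -1, 0, 0.1, 8.6, -4.5, 2.2, 155, -1]
}}

```text
time: 30.2
tool_pos: [0.4462, -0.1149, 0.0039]
ee_rot: [-3.141, 0.002, 2.991]
wrist_force: [-0.5, -0.1, -0.2]
width: 0.0939
finger_force: 0.0
```

```bash
python3 -c "
from h import *
go((.4456,-.1149,-.0355,171.3)); print(robot.get_obs()['tool_pos'])"
```

```text
(0.4456, -0.1149, -0.0355, 171.3) -> [-0.   0.1  0.1] [ 0.7 -0.  39.4]
[ 0.4462366  -0.11491478  0.00385973]
```

{"name": "arm_command", "arguments": {
  "targets": [0, 0, 0, 0.7, 0, 20, -1, 0, 0, 0, 0.7, 0, 34, -1, 0, 0, 0, 0.7, 0, 39, 0, 0, 0, 0, 0.7, 0, 39, 1, 0, 0, 0, 0.7, 0, 39, 1, 0, 0, 0, 0.7, 0, 39, 1, 0, 0, 0, 0.7, 0, 39, 1, 0, 0, 0, 0.7, 0, 39, 1, 0, 0, 0, 0.7, 0, 39, 1, 0, 0, 0, 0.7, 0, 39, 1, 0, 0, 0, 0.7, 0, 39, 1]
}}

```text
time: 31.3
tool_pos: [0.4436, -0.1138, -0.037]
ee_rot: [3.142, -0.001, 2.991]
wrist_force: [-0.0, 0.8, 1.1]
width: 0.0359
finger_force: 30.0
```

{"name": "arm_command", "arguments": {
  "targets": [0, 0, 0, 0, 0, -15, 1, 0, 0, 0, 0, 0, -55, 1, 0, 0, 0, 0, 0, -100, 1, 0, 0, -2, -30, -6, -130, 1, 0, 0, -4, -75, -15, -140, 1, 0, 0, -6, -122, -25, -140, 1, 0, 0, -8, -170, -35, -140, 1, 0, 0, -10, -215, -45, -140, 1, 0, 0, -11.2, -241.8, -50.2, -140, 1, 0, 0, -11.2, -241.8, -50.2, -140, 1, 0, 0, -11.2, -241.8, -50.2, -140, 1, 0, 0, -11.2, -241.8, -50.2, -140, 1]
}}

```text
time: 32.5
tool_pos: [0.6744, -0.1993, 0.1026]
ee_rot: [3.141, -0.002, -3.097]
wrist_force: [0.2, 0.4, -0.5]
width: 0.0356
finger_force: 30.0
```

```bash
cat >> h.py <<'E'
def held(w):
    """held sink in tool frame: points of the lowest top layer near the finger ends"""
    L=cloud(w).reshape(-1,3); Ti=np.linalg.inv(Ttool()); L=(L@Ti[:3,:3].T+Ti[:3,3])*1000
    f=(abs(L[:,1])<16)&(abs(L[:,0])<35)&(L[:,2]>-63)&(L[:,2]<-36); g=L[f]
    fr=g[(g[:,2]>-53)]; print('held n',f.sum(),'x of front face',np.percentile(fr[:,0],[50,90,98]).round(1),'top z',np.percentile(g[:,2],[2,5,20]).round(1),'x rng',np.percentile(g[:,0],[1,99]).round(1))
E
python3 - <<'E'
from h import *
o=robot.get_obs(); print(o['tool_pos'],o['ee_rot'],o['width'])
w=snap('wrist'); save(w,'w9.png'); t=snap('top'); s=snap('scene')
print([chip(q,(.6174,-.2007)) for q in (w,t,s)]); held(w)
E
```

```text
[ 0.67438801 -0.19932869  0.10259127] [ 3.14102866e+00 -2.16468592e-03 -3.09671330e+00] 0.035636042303742135
[((617.9072265625, -201.29989624023438), (25.964275360107422, 27.28330421447754), 2.466564416885376), ((622.0673217773438, -200.75624084472656), (17.999998092651367, 28.374923706054688), 0.914129912853241), ((618.8826293945312, -209.4603271484375), (28.11779022216797, 12.465325355529785), 1.4849495887756348)]
held n 5353 x of front face [ 2.1 18.  18.4] top z [-57.3 -56.9 -56.3] x rng [-21.4  18.4]
```

View pics/w9.png

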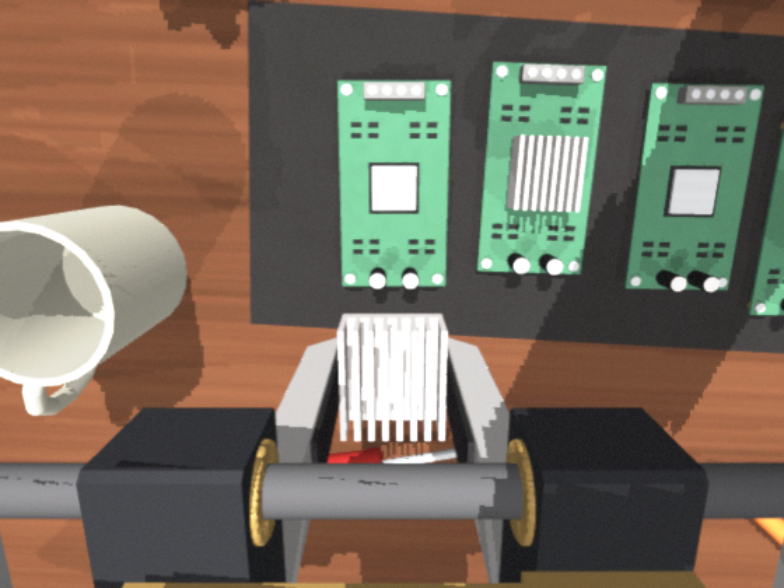

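Sink C is square in the hand, and chip 3 at (394,188) is clear ahead.

```bash
python3 -c "
from h import *
go((.6162,-.2012,.02,182.5),(.6162,-.2012,-.027,182.5)); print(robot.get_obs()['tool_pos'])"
```

```text
(0.6162, -0.2012, 0.02, 182.5) -> [-0.  -0.   0.1] [58.4  0.8 83.6]
(0.6162, -0.2012, -0.027, 182.5) -> [-0.  -0.   0.1] [ 58.4   0.8 130.6]
[ 0.6746178  -0.19940673  0.10358845]
```

{"name": "arm_command", "arguments": {
  "targets": [0, 0, 0, 30, 0.4, 0, 1, 0, 0, 0, 58.4, 0.8, 10, 1, 0, 0, 0, 58.4, 0.8, 50, 1, 0, 0, 0, 58.4, 0.8, 90, 1, 0, 0, 0, 58.4, 0.8, 110, 1, 0, 0, 0, 58.4, 0.8, 110, 1, 0, 0, 0, 58.4, 0.8, 110, 1, 0, 0, 0, 58.4, 0.8, 110, 1]
}}

```text
time: 33.45
tool_pos: [0.6184, -0.2022, -0.0045]
ee_rot: [-3.14, 0.003, -3.097]
wrist_force: [-0.3, 1.0, -0.2]
width: 0.0357
finger_force: 30.0
```

```bash
python3 -c "
from h import *
go((.6162,-.2012,-.027,182.5)); print(robot.get_obs()['tool_pos'])"
```

```text
(0.6162, -0.2012, -0.027, 182.5) -> [-0.1  0.2  0.1] [ 2.2  1.1 22.5]
[ 0.61838539 -0.20220049 -0.00447315]
```

{"name": "arm_command", "arguments": {
  "targets": [0, 0, 0, 1.5, 0.8, 8, 1, 0, 0, 0, 1.5, 0.8, 15, 1, 0, 0, 0, 1.5, 0.8, 18, 1, 0, 0, 0, 1.5, 0.8, 18, 1, 0, 0, 0, 1.5, 0.8, 18, 1]
}}

```text
time: 33.95
tool_pos: [0.6151, -0.2008, -0.0256]
ee_rot: [3.141, -0.002, -3.097]
wrist_force: [-0.5, -1.7, 0.1]
width: 0.0359
finger_force: 30.0
```

```bash
python3 -c "
from h import *
go((.6162,-.2012,-.027,182.5)); print(robot.get_obs()['tool_pos'])
w=snap('wrist');held(w);go((.6162,-.2012,-.027,182.5))"
```

```text
(0.6162, -0.2012, -0.027, 182.5) -> [ 0.  -0.1  0.1] [-1.1 -0.5  1.4]
[ 0.61510831 -0.20077588 -0.02561098]
held n 5353 x of front face [ 2.1 18.  18.4] top z [-58.  -57.7 -57. ] x rng [-21.5  18.4]
(0.6162, -0.2012, -0.027, 182.5) -> [ 0.  -0.1  0.1] [-0.9 -0.4  1.7]
```

{"name": "arm_command", "arguments": {
  "targets": [0, 0, 0, -0.8, -0.3, 0.5, 1, 0, 0, 0, -0.8, -0.3, 1.2, 1, 0, 0, 0, -0.8, -0.3, 1.8, 1, 0, 0, 0, -0.8, -0.3, 1.8, 1]
}}

```text
time: 34.4
tool_pos: [0.6161, -0.2012, -0.027]
ee_rot: [3.141, -0.001, -3.097]
wrist_force: [-0.2, 0.2, 0.2]
width: 0.0357
finger_force: 30.0
```

{"name": "arm_command", "arguments": {
  "targets": [0, 0, 0, 0, 0, 0.6, 1, 0, 0, 0, 0, 0, 0.6, 1, 0, 0, 0, 0, 0, 0.6, -0.2, 0, 0, 0, 0, 0, 0, -0.2, 0, 0, 0, 0, 0, 0, -0.2, 0, 0, 0, 0, 0, 0, -0.2, 0, 0, 0, 0, 0, -15, -0.2, 0, 0, 0, 0, 0, -45, -0.2, 0, 0, 0, 0, 0, -90, -0.4, 0, 0, 0, -30, 0, -140, -1, 0, 0, 0, -60, 0, -140, -1, 0, 0, 0, -60, 0, -140, -1, 0, 0, 0, -60, 0, -140, -1]
}}

```text
time: 35.7
tool_pos: [0.6762, -0.1983, 0.1128]
ee_rot: [3.141, -0.002, -3.096]
wrist_force: [-0.2, -0.4, -0.5]
width: 0.092
finger_force: 0.0
```

Run:
```python
from h import *
print(robot.get_obs()['tool_pos'],robot.get_obs()['time'])
w=snap('wrist'); save(w,'w10.png')
sinks(w,.025,.036,(.57,.67),(-.25,-.06))
h=cv2.cvtColor(w['color'],cv2.COLOR_RGB2HSV); m=cv2.inRange(h,(60,80,60),(90,255,255)); m=cv2.morphologyEx(m,cv2.MORPH_CLOSE,np.ones((9,9)))
for c in rect(m,3000): print('board',cv2.minAreaRect((plane(w,c,.007)[:,:2]*1000).astype(np.float32)))
```

```text
[ 0.6761519  -0.1982541   0.11277587] 35.7
2436 ((605.5120849609375, -116.57689666748047), (39.98708724975586, 36.84247589111328), 0.5262638330459595) ztop [0.0298 0.0314]
2301 ((617.953369140625, -202.0703125), (39.79686737060547, 35.74011993408203), 1.7638550996780396) ztop [0.0303 0.0316]
board ((612.0103759765625, -23.860633850097656), (120.03182983398438, 64.96257019042969), 1.622718334197998)
board ((617.933837890625, -201.5071563720703), (119.42109680175781, 64.64727783203125), 2.5039222240448)
board ((605.3528442382812, -116.15449523925781), (120.40355682373047, 64.87820434570312), 0.4810647964477539)
```

View pics/w10.png

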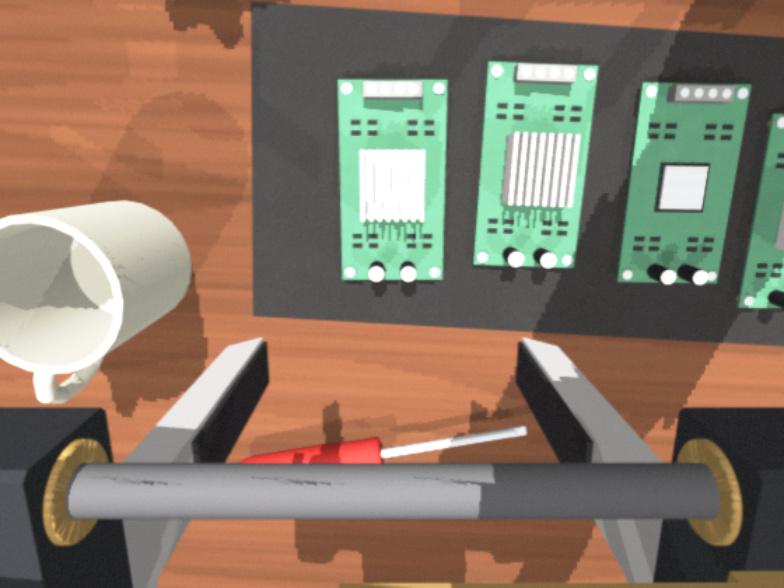

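Sink C sits on chip 3 at (393,186), 0.6 mm and 0.7° from the board's centre and axis, with z at 30 mm. I saw nothing disturbed. On to sink B.

{"name": "arm_command", "arguments": {
  "targets": [0, 0, 4, 34, 30, 0, -1, 0, 0, 8, 68, 60, 0, -1, 0, 0, 12, 102, 90, 0, -1, 0, 0, 16, 136, 120, 0, -1, 0, 0, 20, 170, 150, 0, -1, 0, 0, 24, 204, 180, 0, -1, 0, 0, 27.6, 237, 209, 0, -1, 0, 0, 27.6, 237, 209, 0, -1, 0, 0, 27.6, 237, 209, 0, -1, 0, 0, 27.6, 237, 209, 0, -1]
}}

```text
time: 36.75
tool_pos: [0.4301, -0.0009, 0.113]
ee_rot: [-3.141, -0.001, 2.704]
wrist_force: [0.1, -0.0, 0.4]
width: 0.0939
finger_force: 0.0
```

Run:
```python
from h import *
print(robot.get_obs()['tool_pos'],robot.get_obs()['ee_rot'],robot.get_obs()['time'])
w=snap('wrist'); sinks(w)
go((.4386,.0013,0,155),(.4386,.0013,-.036,155))
```

```text
[ 0.43012845 -0.00094327  0.11304913] [-3.14086209e+00 -8.91344304e-04  2.70435360e+00] 36.75
2199 ((438.4886779785156, 109.31834411621094), (36.845298767089844, 40.29374313354492), 79.84388732910156) ztop [0.0192 0.0213]
1928 ((438.41375732421875, 1.5251598358154297), (35.8012580871582, 40.5467643737793), 64.7197036743164) ztop [0.0202 0.0215]
(0.4386, 0.0013, 0, 155) -> [-0.  -0.1 -0.1] [ -6.6   5.7 113. ]
(0.4386, 0.0013, -0.036, 155) -> [-0.  -0.1 -0.1] [ -6.6   5.7 149. ]
```

{"name": "arm_command", "arguments": {
  "targets": [0, 0, 0, -3, 3, 20, -1, 0, 0, 0, -6.4, 5.7, 60, -1, 0, 0, 0, -6.4, 5.7, 105, -1, 0, 0, 0, -6.4, 5.7, 135, -1, 0, 0, 0, -6.4, 5.7, 145, -1, 0, 0, 0, -6.4, 5.7, 148.5, -0.5, 0, 0, 0, -6.4, 5.7, 148.5, 0.5, 0, 0, 0, -6.4, 5.7, 148.5, 1, 0, 0, 0, -6.4, 5.7, 148.5, 1, 0, 0, 0, -6.4, 5.7, 148.5, 1, 0, 0, 0, -6.4, 5.7, 148.5, 1, 0, 0, 0, -6.4, 5.7, 148.5, 1, 0, 0, 0, -6.4, 5.7, 148.5, 1, 0, 0, 0, -6.4, 5.7, 148.5, 1]
}}

```text
time: 38.2
tool_pos: [0.4381, 0.0023, -0.0352]
ee_rot: [-3.141, -0.001, 2.705]
wrist_force: [0.0, 0.3, 0.9]
width: 0.0355
finger_force: 30.0
```

{"name": "arm_command", "arguments": {
  "targets": [0, 0, 0, 0, 0, -15, 1, 0, 0, 0, 0, 0, -55, 1, 0, 0, -4, 0, 0, -100, 1, 0, 0, -9, -35, 12, -130, 1, 0, 0, -14, -78, 26, -140, 1, 0, 0, -18, -122, 41, -140, 1, 0, 0, -22, -166, 56, -140, 1, 0, 0, -25, -205, 69, -140, 1, 0, 0, -26.6, -221.4, 74.2, -140, 1, 0, 0, -26.6, -221.4, 74.2, -140, 1, 0, 0, -26.6, -221.4, 74.2, -140, 1, 0, 0, -26.6, -221.4, 74.2, -140, 1]
}}

```text
time: 39.4
tool_pos: [0.6692, -0.024, 0.1043]
ee_rot: [3.141, -0.002, -3.114]
wrist_force: [-0.1, -0.3, -0.4]
width: 0.0356
finger_force: 30.0
```

```bash
cat >> h.py <<'E'
def place(xy,yaw,dz,w=None):
    w=w or snap('wrist'); Ti=np.linalg.inv(Ttool()); held(w)
E
python3 - <<'E'
from h import *
o=robot.get_obs(); print(o['tool_pos'],o['ee_rot'],o['width'])
w=snap('wrist'); print(chip(w,(.6120,-.0238))); held(w)
h=cv2.cvtColor(w['color'],cv2.COLOR_RGB2HSV); m=cv2.inRange(h,(60,80,60),(90,255,255)); m=cv2.morphologyEx(m,cv2.MORPH_CLOSE,np.ones((9,9)))
for c in rect(m,3000): print('board',cv2.minAreaRect((plane(w,c,.007)[:,:2]*1000).astype(np.float32)))
E
```

```text
[ 0.6691611  -0.02399531  0.10432633] [ 3.14121891e+00 -2.14670236e-03 -3.11428415e+00] 0.03555677685977507
((611.9034423828125, -23.61423110961914), (26.074054718017578, 26.844614028930664), 1.4641385078430176)
held n 5249 x of front face [ 3.4 19.6 20. ] top z [-56.1 -55.8 -55.1] x rng [-19.8  20. ]
board ((625.45703125, 57.673973083496094), (120.26663208007812, 64.85054779052734), 1.9124482870101929)
board ((613.5111083984375, 155.71817016601562), (65.150390625, 120.53238677978516), 87.73768615722656)
board ((617.5631713867188, -201.35935974121094), (119.99052429199219, 65.19247436523438), 2.3737175464630127)
board ((612.2417602539062, -23.626544952392578), (119.99689483642578, 64.71163940429688), 1.5957380533218384)
board ((605.3253173828125, -116.13593292236328), (120.11436462402344, 65.02368927001953), 0.5758596062660217)
```

```bash
python3 -c "
from h import *
go((.6121,-.0237,-.0025,181.55))"
```

```text
(0.6121, -0.0237, -0.0025, 181.55) -> [ 0.  -0.1  0. ] [ 56.9   1.8 107.3]
```

{"name": "arm_command", "arguments": {
  "targets": [0, 0, 0, 30, 0.9, 0, 1, 0, 0, 0, 56, 1.5, 10, 1, 0, 0, 0, 56, 1.5, 50, 1, 0, 0, 0, 56, 1.5, 90, 1, 0, 0, 0, 56, 1.5, 107, 1, 0, 0, 0, 56, 1.5, 107, 1, 0, 0, 0, 56, 1.5, 107, 1, 0, 0, 0, 56, 1.5, 107, 1, 0, 0, 0, 56, 1.5, 107, 1]
}}

```text
time: 40.35
tool_pos: [0.6156, -0.0244, -0.0002]
ee_rot: [-3.141, 0.003, -3.114]
wrist_force: [0.6, -0.2, -0.0]
width: 0.0357
finger_force: 30.0
```

```bash
python3 -c "
from h import *
go((.6121,-.0237,-.0252,181.55)); w=snap('wrist'); go((.6121,-.0237,-.0252,181.55))"
```

```text
(0.6121, -0.0237, -0.0252, 181.55) -> [-0.   0.2  0. ] [ 3.5  0.8 25. ]
(0.6121, -0.0237, -0.0252, 181.55) -> [-0.   0.1  0. ] [ 3.3  0.8 24.6]
```

{"name": "arm_command", "arguments": {
  "targets": [0, 0, 0, 2, 0.7, 10, 1, 0, 0, 0, 2, 0.7, 17, 1, 0, 0, 0, 2, 0.7, 20.5, 1, 0, 0, 0, 2, 0.7, 20.5, 1, 0, 0, 0, 2, 0.7, 20.5, 1, 0, 0, 0, 2, 0.7, 20.5, 1]
}}

```text
time: 41.0
tool_pos: [0.6122, -0.0236, -0.023]
ee_rot: [3.141, -0.001, -3.114]
wrist_force: [0.3, 0.7, -0.7]
width: 0.0357
finger_force: 30.0
```

```bash
python3 -c "
from h import *
go((.6121,-.0237,-.0252,181.55)); w=snap('wrist'); held(w);go((.6121,-.0237,-.0252,181.55))"
```

```text
(0.6121, -0.0237, -0.0252, 181.55) -> [ 0.  -0.1  0. ] [ 0.  -0.   2.2]
held n 5258 x of front face [ 3.6 19.6 20. ] top z [-56.4 -56.1 -55.4] x rng [-19.8  20. ]
(0.6121, -0.0237, -0.0252, 181.55) -> [ 0.  -0.1  0. ] [ 0.1 -0.1  2.3]
```

Aligned; lower 2.6 mm, release, and retreat to a viewing place.

{"name": "arm_command", "arguments": {
  "targets": [0, 0, 0, 0, 0, 1, 1, 0, 0, 0, 0, 0, 1.8, 1, 0, 0, 0, 0, 0, 2.4, 1, 0, 0, 0, 0, 0, 2.6, 1, 0, 0, 0, 0, 0, 2.6, 1, 0, 0, 0, 0, 0, 2.6, -0.2, 0, 0, 0, 0, 0, 2, -0.2, 0, 0, 0, 0, 0, 2, -0.2, 0, 0, 0, 0, 0, 2, -0.2, 0, 0, 0, 0, 0, -15, -0.2, 0, 0, 0, 0, 0, -45, -0.2, 0, 0, 0, 0, 0, -90, -0.4, 0, 0, 0, -30, 0, -130, -1, 0, 0, 0, -60, 0, -135, -1, 0, 0, 0, -60, 0, -135, -1, 0, 0, 0, -60, 0, -135, -1]
}}

```text
time: 42.65
tool_pos: [0.6718, -0.0219, 0.1107]
ee_rot: [3.141, -0.003, -3.114]
wrist_force: [-0.0, -0.8, 0.0]
width: 0.0922
finger_force: 0.0
```

Run:
```python
from h import *
print(robot.get_obs()['tool_pos'],robot.get_obs()['time'])
w=snap('wrist')
sinks(w,.025,.036,(.57,.67),(-.25,.12)); print('loose'); sinks(snap('top'))
h=cv2.cvtColor(w['color'],cv2.COLOR_RGB2HSV); m=cv2.inRange(h,(60,80,60),(90,255,255)); m=cv2.morphologyEx(m,cv2.MORPH_CLOSE,np.ones((9,9)))
for c in rect(m,3000): print('board',cv2.minAreaRect((plane(w,c,.007)[:,:2]*1000).astype(np.float32)))
go((.43,.11,.113,169.7))
```

```text
[ 0.67180087 -0.02191667  0.11067202] 42.65
2435 ((605.1573486328125, -116.27440643310547), (40.06984329223633, 36.26008605957031), 0.30098429322242737) ztop [0.0297 0.0314]
2370 ((612.1302490234375, -24.595035552978516), (39.7410774230957, 36.01301193237305), 1.2849457263946533) ztop [0.0303 0.0315]
2537 ((617.8156127929688, -201.5831756591797), (40.081703186035156, 38.15676498413086), 2.8604865074157715) ztop [0.0293 0.0313]
2363 ((625.4948120117188, 57.22282409667969), (40.14515686035156, 36.345645904541016), 1.8023635149002075) ztop [0.0297 0.0313]
loose
200 ((438.4733581542969, 112.03123474121094), (31.91884422302246, 39.87596130371094), 80.10134887695312) ztop [0.0186 0.0232]
board ((625.41796875, 57.64630889892578), (119.72940063476562, 64.64678955078125), 1.8283065557479858)
board ((613.3568115234375, 155.72607421875), (65.06546783447266, 120.37174987792969), 87.7760009765625)
board ((617.5029296875, -201.28121948242188), (120.38832092285156, 64.95848846435547), 2.515528678894043)
board ((611.70068359375, -23.595661163330078), (120.0926513671875, 64.65631103515625), 1.5350065231323242)
board ((605.1456298828125, -116.16571044921875), (119.90130615234375, 64.85052490234375), 0.5064172148704529)
(0.43, 0.11, 0.113, 169.7) -> [ 0.  -0.3 11.9] [237.1 138.4  -1.6]
```

{"name": "arm_command", "arguments": {
  "targets": [0, 0, 2, 40, 23, 0, -1, 0, 0, 4, 80, 46, 0, -1, 0, 0, 6, 120, 69, 0, -1, 0, 0, 8, 160, 92, 0, -1, 0, 0, 10, 200, 115, 0, -1, 0, 0, 11.9, 237, 138.4, 0, -1, 0, 0, 11.9, 237, 138.4, 0, -1, 0, 0, 11.9, 237, 138.4, 0, -1, 0, 0, 11.9, 237, 138.4, 0, -1]
}}

```text
time: 43.65
tool_pos: [0.4317, 0.1093, 0.112]
ee_rot: [-3.141, -0.001, 2.961]
wrist_force: [-0.4, 0.7, -0.3]
width: 0.0942
finger_force: 0.0
```

Run:
```python
from h import *
print(robot.get_obs()['tool_pos'],robot.get_obs()['ee_rot'],robot.get_obs()['time'])
w=snap('wrist'); sinks(w)
go((.4387,.1094,-.036,169.7))
```

```text
[0.43174057 0.1093434  0.11200434] [-3.14123859e+00 -1.01920916e-03  2.96100874e+00] 43.65
1944 ((438.26171875, 109.26162719726562), (36.010040283203125, 40.457305908203125), 79.59249114990234) ztop [0.0203 0.0215]
(0.4387, 0.1094, -0.036, 169.7) -> [-0.  -0.1 -0.1] [ -6.7   1.4 148. ]
```

{"name": "arm_command", "arguments": {
  "targets": [0, 0, 0, -3, 1, 20, -1, 0, 0, 0, -6.4, 1.3, 60, -1, 0, 0, 0, -6.4, 1.3, 105, -1, 0, 0, 0, -6.4, 1.3, 135, -1, 0, 0, 0, -6.4, 1.3, 144, -1, 0, 0, 0, -6.4, 1.3, 147.5, -0.5, 0, 0, 0, -6.4, 1.3, 147.5, 0.5, 0, 0, 0, -6.4, 1.3, 147.5, 1, 0, 0, 0, -6.4, 1.3, 147.5, 1, 0, 0, 0, -6.4, 1.3, 147.5, 1, 0, 0, 0, -6.4, 1.3, 147.5, 1, 0, 0, 0, -6.4, 1.3, 147.5, 1, 0, 0, 0, -6.4, 1.3, 147.5, 1, 0, 0, 0, -6.4, 1.3, 147.5, 1]
}}

```text
time: 45.1
tool_pos: [0.4378, 0.1101, -0.0352]
ee_rot: [3.141, -0.001, 2.961]
wrist_force: [0.0, 0.9, 1.8]
width: 0.036
finger_force: 30.0
```

{"name": "arm_command", "arguments": {
  "targets": [0, 0, 0, 0, 0, -15, 1, 0, 0, 0, 0, 0, -55, 1, 0, 0, 0, 0, 0, -100, 1, 0, 0, -2, -35, 13, -130, 1, 0, 0, -4, -78, 30, -140, 1, 0, 0, -5, -122, 47, -140, 1, 0, 0, -6, -166, 64, -140, 1, 0, 0, -8.1, -205, 80, -140, 1, 0, 0, -8.1, -220.3, 85.8, -140, 1, 0, 0, -8.1, -220.3, 85.8, -140, 1, 0, 0, -8.1, -220.3, 85.8, -140, 1, 0, 0, -8.1, -220.3, 85.8, -140, 1]
}}

```text
time: 46.3
tool_pos: [0.669, 0.1548, 0.1045]
ee_rot: [3.142, -0.002, 3.103]
wrist_force: [1.0, 0.2, -0.7]
width: 0.0358
finger_force: 30.0
```

Run:
```python
from h import *
o=robot.get_obs(); print(o['tool_pos'],o['ee_rot'],o['width'])
w=snap('wrist'); print(chip(w,(.6133,.1557))); held(w)
h=cv2.cvtColor(w['color'],cv2.COLOR_RGB2HSV); m=cv2.inRange(h,(60,80,60),(90,255,255)); m=cv2.morphologyEx(m,cv2.MORPH_CLOSE,np.ones((9,9)))
for c in rect(m,3000): print('board',cv2.minAreaRect((plane(w,c,.007)[:,:2]*1000).astype(np.float32)))
go((.6133,.1557,-.0025,177.8))
```

```text
[0.66903773 0.15478672 0.10446104] [ 3.14159048e+00 -2.06140473e-03  3.10278057e+00] 0.035778659077374875
((613.4987182617188, 155.9115753173828), (26.05089569091797, 26.152921676635742), 87.67462158203125)
held n 5238 x of front face [ 2.9 19.2 19.6] top z [-56.1 -55.8 -55.2] x rng [-20.1  19.7]
board ((625.2301025390625, 57.647117614746094), (120.23694610595703, 64.8665771484375), 1.8706538677215576)
board ((611.5797119140625, -23.510536193847656), (120.33393859863281, 65.02346801757812), 1.6556452512741089)
board ((613.1158447265625, 155.9405517578125), (64.54156494140625, 120.12712097167969), 87.7741470336914)
(0.6133, 0.1557, -0.0025, 177.8) -> [ 0.  -0.1 -0. ] [ 55.6  -1.3 107.4]
```

{"name": "arm_command", "arguments": {
  "targets": [0, 0, 0, 30, -0.5, 0, 1, 0, 0, 0, 57, -0.9, 10, 1, 0, 0, 0, 57, -0.9, 50, 1, 0, 0, 0, 57, -0.9, 90, 1, 0, 0, 0, 57, -0.9, 115, 1, 0, 0, 0, 57, -0.9, 125, 1, 0, 0, 0, 57, -0.9, 125, 1, 0, 0, 0, 57, -0.9, 125, 1, 0, 0, 0, 57, -0.9, 125, 1, 0, 0, 0, 57, -0.9, 125, 1]
}}

```text
time: 47.35
tool_pos: [0.6144, 0.1565, -0.0184]
ee_rot: [3.141, 0.002, 3.103]
wrist_force: [-0.5, 0.1, -1.2]
width: 0.0357
finger_force: 30.0
```

```bash
python3 -c "
from h import *
w=snap('wrist'); held(w);go((.6132,.1559,-.0252,177.75))"
```

```text
held n 5274 x of front face [ 2.8 19.  19.4] top z [-56.9 -56.6 -55.9] x rng [-20.4  19.4]
(0.6132, 0.1559, -0.0252, 177.75) -> [0.  0.1 0. ] [ 0.9 -0.6  6.4]
```

{"name": "arm_command", "arguments": {
  "targets": [0, 0, 0, 0.3, -0.4, 2, 1, 0, 0, 0, 0.3, -0.4, 4, 1, 0, 0, 0, 0.3, -0.4, 4, 1, 0, 0, 0, 0.3, -0.4, 4, 1]
}}

```text
time: 47.8
tool_pos: [0.6124, 0.1558, -0.0249]
ee_rot: [3.142, -0.002, 3.103]
wrist_force: [0.0, -0.5, -0.3]
width: 0.0362
finger_force: 30.0
```

```bash
python3 -c "
from h import *
w=snap('wrist'); go((.6132,.1559,-.0252,177.75))"
```

```text
(0.6132, 0.1559, -0.0252, 177.75) -> [ 0.  -0.1  0. ] [-0.7  0.1  0.4]
```

{"name": "arm_command", "arguments": {
  "targets": [0, 0, 0, -0.4, 0, 0.3, 1, 0, 0, 0, -0.4, 0, 0.3, 1, 0, 0, 0, -0.4, 0, 0.8, 1, 0, 0, 0, -0.4, 0, 0.9, 1, 0, 0, 0, -0.4, 0, 0.9, 1, 0, 0, 0, -0.4, 0, 0.9, -0.2, 0, 0, 0, -0.4, 0, 0.3, -0.2, 0, 0, 0, -0.4, 0, 0.3, -0.2, 0, 0, 0, -0.4, 0, 0.3, -0.2, 0, 0, 0, 0, 0, -15, -0.2, 0, 0, 0, 0, 0, -45, -0.2, 0, 0, 0, 0, 0, -90, -0.4, 0, 0, 0, -30, 0, -130, -1, 0, 0, 0, -60, 0, -135, -1, 0, 0, 0, -60, 0, -135, -1, 0, 0, 0, -60, 0, -135, -1]
}}

```text
time: 49.45
tool_pos: [0.6727, 0.1534, 0.1105]
ee_rot: [3.141, -0.002, 3.103]
wrist_force: [-0.7, 0.5, -0.3]
width: 0.0926
finger_force: 0.0
```

Run:
```python
from h import *
print(robot.get_obs()['tool_pos'],robot.get_obs()['time'])
w=snap('wrist')
sinks(w,.025,.036,(.57,.67),(-.25,.19))
h=cv2.cvtColor(w['color'],cv2.COLOR_RGB2HSV); m=cv2.inRange(h,(60,80,60),(90,255,255)); m=cv2.morphologyEx(m,cv2.MORPH_CLOSE,np.ones((9,9)))
for c in rect(m,3000): print('board',cv2.minAreaRect((plane(w,c,.007)[:,:2]*1000).astype(np.float32)))
go((.38,.23,.12,180))
```

```text
[0.67266634 0.15342333 0.11054241] 49.45
2321 ((613.4710083007812, 154.8239288330078), (36.0893669128418, 39.01962661743164), 87.69770812988281) ztop [0.0303 0.0315]
2495 ((611.8690185546875, -24.273508071899414), (40.05460739135742, 38.57210159301758), 1.205635905265808) ztop [0.0293 0.0313]
2289 ((624.9872436523438, 57.60590362548828), (40.126991271972656, 36.33820724487305), 2.7422115802764893) ztop [0.0297 0.0313]
board ((625.0408935546875, 57.69533157348633), (120.18920135498047, 64.86370849609375), 1.7861297130584717)
board ((611.42333984375, -23.41728973388672), (120.19445037841797, 65.05839538574219), 1.655804991722107)
board ((612.8422241210938, 155.97654724121094), (64.47918701171875, 119.96952056884766), 87.7420425415039)
(0.38, 0.23, 0.12, 180) -> [ 0.  -0.2 -2.2] [294.6  65.1  -9.2]
```

All three sinks are on, centred within about 1 mm and 1°. Now the lid.

{"name": "arm_command", "arguments": {
  "targets": [0, 0, 0, 45, 10, -5, -1, 0, 0, -1, 93, 21, -9, -1, 0, 0, -1, 141, 32, -9, -1, 0, 0, -2, 189, 43, -9, -1, 0, 0, -2.2, 237, 54, -9, -1, 0, 0, -2.2, 280, 63, -9, -1, 0, 0, -2.2, 295, 65, -9, -1, 0, 0, -2.2, 295, 65, -9, -1, 0, 0, -2.2, 295, 65, -9, -1, 0, 0, -2.2, 295, 65, -9, -1]
}}

```text
time: 50.5
tool_pos: [0.3817, 0.2295, 0.1196]
ee_rot: [-3.141, -0.001, 3.14]
wrist_force: [-0.1, 0.1, -1.3]
width: 0.0943
finger_force: 0.0
```

Run:
```python
from h import *
print(robot.get_obs()['tool_pos'],robot.get_obs()['time'])
w=snap('wrist'); C=cloud(w).reshape(-1,3)
f=(abs(C[:,2]-.0245)<.004)&(np.hypot(C[:,0]-.39,C[:,1]-.23)<.05); print('lid',np.median(C[f][:,2]),cv2.minEnclosingCircle((C[f][:,:2]*1000).astype(np.float32)),cv2.minAreaRect((C[f][:,:2]*1000).astype(np.float32)))
u=proj(w,[[.39,.23,.024]])[0]; c,r=disc(w,u,46); print(u,c,r,plane(w,[c],.024))
f=(abs(C[:,2]-.0395)<.0035)&(np.hypot(C[:,0]-.4665,C[:,1]-.3325)<.04); print('pot',f.sum(),cv2.minEnclosingCircle((C[f][:,:2]*1000).astype(np.float32)))
go((.39,.23,-.034,180))
```

```text
[0.38170919 0.22950454 0.11959696] 50.5
lid 0.024319697671351004 ((392.5888671875, 228.5120391845703), 28.824129104614258) ((392.42486572265625, 228.39834594726562), (56.754478454589844, 56.20439529418945), 24.96687889099121)
[281.42020035 209.07837951] (290.1097412109375, 229.2073211669922) 8.709871292114258 [[0.40852126 0.23769132 0.024     ]]
pot 281 ((472.7296447753906, 323.1058044433594), 22.751977920532227)
(0.39, 0.23, -0.034, 180) -> [-0.  -0.1 -0.1] [ -8.6   0.6 153.5]
```

{"name": "arm_command", "arguments": {
  "targets": [0, 0, 0, -5, 0, 30, -1, 0, 0, 0, -9.8, -0.7, 70, -1, 0, 0, 0, -9.8, -0.7, 110, -1, 0, 0, 0, -9.8, -0.7, 140, -1, 0, 0, 0, -9.8, -0.7, 150, -1, 0, 0, 0, -9.8, -0.7, 153, -1, 0, 0, 0, -9.8, -0.7, 153, 0, 0, 0, 0, -9.8, -0.7, 153, 1, 0, 0, 0, -9.8, -0.7, 153, 1, 0, 0, 0, -9.8, -0.7, 153, 1, 0, 0, 0, -9.8, -0.7, 153, 1, 0, 0, 0, -9.8, -0.7, 153, 1]
}}

```text
time: 51.75
tool_pos: [0.3904, 0.2295, -0.0326]
ee_rot: [3.141, -0.0, 3.141]
wrist_force: [0.1, 0.7, 2.2]
width: 0.0553
finger_force: 30.0
```

{"name": "arm_command", "arguments": {
  "targets": [0, 0, 0, 0, 0, -20, 1, 0, 0, 0, 0, 0, -65, 1, 0, 0, 0, 0, 0, -105, 1, 0, 0, 0, -30, 22, -125, 1, 0, 0, 0, -68, 50, -125, 1, 0, 0, 0, -106, 77, -125, 1, 0, 0, 0, -140, 100, -125, 1, 0, 0, 0, -140, 100, -125, 1, 0, 0, 0, -140, 100, -125, 1, 0, 0, 0, -140, 100, -125, 1]
}}

```text
time: 52.75
tool_pos: [0.5294, 0.3286, 0.0916]
ee_rot: [-3.141, -0.002, 3.141]
wrist_force: [-0.1, -0.3, -0.8]
width: 0.0554
finger_force: 30.0
```

Run:
```python
from h import *
print(robot.get_obs()['tool_pos'],robot.get_obs()['time'])
w=snap('wrist'); C=cloud(w).reshape(-1,3)
f=(abs(C[:,2]-.0395)<.0035)&(np.hypot(C[:,0]-.4665,C[:,1]-.3325)<.04); print('pot',f.sum(),cv2.minEnclosingCircle((C[f][:,:2]*1000).astype(np.float32)))
Ti=np.linalg.inv(Ttool()); L=(C@Ti[:3,:3].T+Ti[:3,3])*1000
f=(abs(L[:,1])<22)&(abs(L[:,0])<40)&(L[:,2]>-62)&(L[:,2]<-52); print('lid top in tool',f.sum(),np.percentile(L[f],[1,50,99],axis=0).round(1))
save(w,'w11.png')
```

```text
[0.52939567 0.32863501 0.09156344] 52.75
pot 1179 ((467.17681884765625, 332.8671875), 25.05112075805664)
lid top in tool 9026 [[-27.6 -21.4 -57.8]
 [  0.2  -0.2 -56.4]
 [ 25.1  21.3 -53.5]]
```

View pics/w11.png

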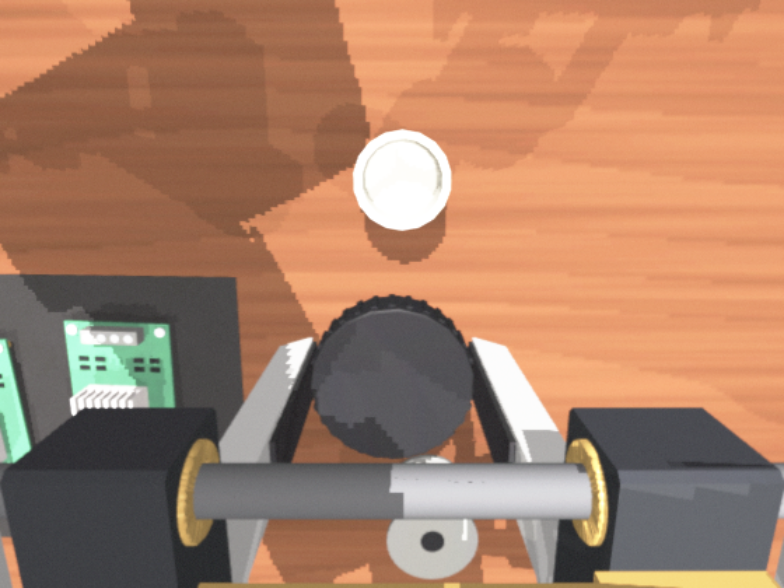

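The view shows the open pot at (402,180) and the lid level in the grip at (393,380), with the spool clear behind it.

{"name": "arm_command", "arguments": {
  "targets": [0, 0, 0, 40, 3, 0, 1, 0, 0, 0, 64, 4.2, 15, 1, 0, 0, 0, 64, 4.2, 50, 1, 0, 0, 0, 64, 4.2, 70, 1, 0, 0, 0, 64, 4.2, 75, 1, 0, 0, 0, 64, 4.2, 75, 1, 0, 0, 0, 64, 4.2, 75, 1]
}}

```text
time: 53.5
tool_pos: [0.4671, 0.3337, 0.0186]
ee_rot: [3.14, 0.001, 3.141]
wrist_force: [0.1, 0.7, 0.0]
width: 0.0554
finger_force: 30.0
```

```bash
python3 -c "
from h import *
w=snap('wrist'); go((.4658,.3328,.0014,180)); print(robot.get_obs()['tool_pos'])"
```

```text
(0.4658, 0.3328, 0.0014, 180) -> [ 0.1  0.1 -0. ] [ 1.6 -1.1 17.4]
[0.46736736 0.33389538 0.01877968]
```

{"name": "arm_command", "arguments": {
  "targets": [0, 0, 0, 1, -0.8, 5, 1, 0, 0, 0, 1, -0.8, 10, 1, 0, 0, 0, 1, -0.8, 14, 1, 0, 0, 0, 1, -0.8, 16, 1, 0, 0, 0, 1, -0.8, 17, 1, 0, 0, 0, 1, -0.8, 17, 1]
}}

```text
time: 54.15
tool_pos: [0.4651, 0.3325, 0.0014]
ee_rot: [-3.142, -0.001, 3.141]
wrist_force: [-3.9, -1.9, 8.6]
width: 0.055
finger_force: 30.0
```

Seated with light contact. Release and back away.

{"name": "arm_command", "arguments": {
  "targets": [0, 0, 0, 0, 0, -0.7, 1, 0, 0, 0, 0, 0, -0.7, -0.6, 0, 0, 0, 0, 0, -0.7, -0.6, 0, 0, 0, 0, 0, -0.7, -0.8, 0, 0, 0, 0, 0, -0.7, -0.8, 0, 0, 0, 0, 0, -20, -0.8, 0, 0, 0, 0, 0, -60, -0.8, 0, 0, 0, 0, 0, -100, -1, 0, 0, 0, 0, -30, -140, -1, 0, 0, 0, 0, -75, -170, -1, 0, 0, 0, 0, -80, -170, -1, 0, 0, 0, 0, -80, -170, -1, 0, 0, 0, 0, -80, -170, -1]
}}

```text
time: 55.45
tool_pos: [0.4646, 0.2529, 0.1678]
ee_rot: [-3.142, -0.004, 3.141]
wrist_force: [0.2, 0.1, -0.1]
width: 0.094
finger_force: 0.0
```

Run:
```python
from h import *
o=robot.get_obs(); print(o['tool_pos'],o['time'],o['width'])
w=snap('wrist'); C=cloud(w).reshape(-1,3)
f=(abs(C[:,2]-.058)<.004)&(np.hypot(C[:,0]-.4665,C[:,1]-.3325)<.045); print('lid',f.sum(),np.percentile(C[f][:,2],[5,50,95]),cv2.minEnclosingCircle((C[f][:,:2]*1000).astype(np.float32)))
s=snap('scene'); save(s,'s3.png'); t=snap('top')
sinks(t,.025,.036,(.57,.67),(-.25,.19)); sinks(t)
```

```text
[0.46461103 0.25285399 0.16784707] 55.45 0.09400832048341556
lid 2917 [0.05682566 0.05829121 0.05955954] ((467.306884765625, 331.3954162597656), 28.789827346801758)
208 ((624.9119262695312, 59.00518798828125), (40.341270446777344, 34.993751525878906), 1.4735751152038574) ztop [0.0287 0.0329]
236 ((613.4075317382812, 155.24644470214844), (36.338748931884766, 40.15591812133789), 87.17667388916016) ztop [0.0288 0.033 ]
238 ((618.220458984375, -200.03114318847656), (40.68714904785156, 36.45077133178711), 4.689709186553955) ztop [0.0283 0.0323]
194 ((605.6426391601562, -113.577392578125), (38.07893753051758, 35.515724182128906), 0.4070335030555725) ztop [0.0278 0.0314]
```

View pics/s3.png

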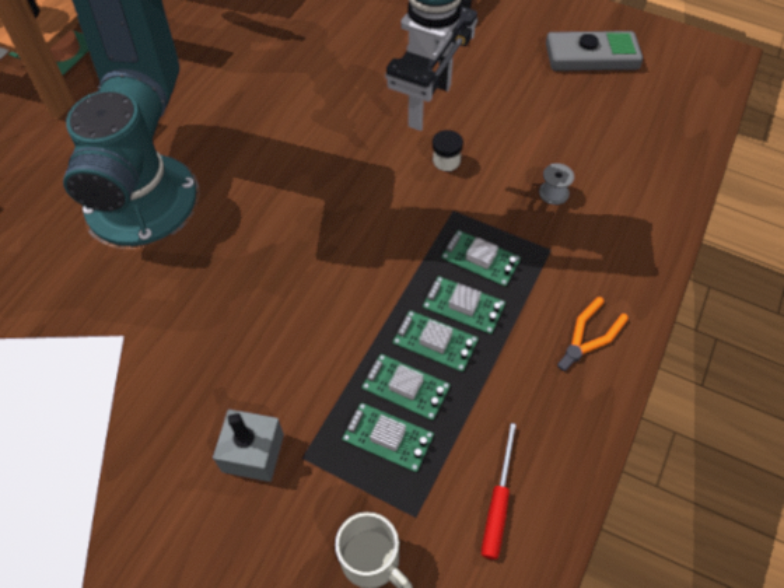

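The scene shows every board with a sink, the lid on the pot at (448,145), the spatula in its stand at (240,430), and the mug and spool where they were. I'm handing in.

```bash
python3 -c "
from bench import robot
print(robot.close_job())"
```

```text
the job is handed in; nothing more can be done
None
```

I handed the job in at about 55 s: the three bare chips are dabbed left to right and each has a heatsink within about 1 mm of centre, the spatula is back in its stand, the pot is closed with its lid, and the finished boards, mug and spool showed no sign of being disturbed; the real finger ends sit about 39 mm short of the stated TCP, so I corrected for that throughout.

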